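# Load the moisture analyser and start the drying run

### The arm

A 6-joint arm with a two-finger parallel gripper is mounted at the origin on a cart in front of the work surface, level with it; the furniture and walls round the work are solid. World frame = base frame: x ahead of the robot, y to its left, z up, the work surface at z = 0. Lengths are in m, angles in degrees, forces in N, time in s.
With the tool pointing down it reaches from about 0.4 to 0.825 m from the base axis. Payload 7 kg.
Tool frame: the origin (TCP) lies midway between the tips of the shut fingers; the grasp point (between the pads) lies r.grip_depth behind it (r.grip_depth is the distance from the TCP to the grasp point, in m); z points along the fingers, y is the line along which they close (so a half turn about z gives the same grasp; the last joint's range is limited). The gripper opens to 88 mm and grips with 3 to 60 N. Pads are 19 mm wide; open, the fingers measure 130 mm over their backs; the gripper's body (78 mm by 193 mm) begins 47 mm behind the grasp point.
Start: joints at [-50.243, 20.546, 0.682, 0, -70.136, -16.507], TCP at [0.266, -0.62, 0.227] pointing down, gripper open.
Joint ranges: [-176.03, 176.03], [-82.01, 121.73], [-58.28, 71.71], [-173.87, 95.51], [-174.79, -0.11], [-173.66, 173.66]. Speed limits (degrees/s): [136.94, 136.94, 172.46, 180, 180, 180].

### API

Orientations are given as [roll, pitch, yaw] about the fixed x, y, z axes, in that order (R = Rz(yaw) Ry(pitch) Rx(roll)).
In Python, from plant import r gives the robot as it stands.
- The arm moves only by the shell command python3 drive.py [OPENING] [FORCE], which reads ROWS from standard input. ROWS is a JSON list of rows, 1 to 12 of them, each an object with the fields d (a list: dx, dy, dz in normalised numbers (1 is 30 cm)), turn_vec (a list: a rotation vector rx, ry, rz in normalised numbers (1 is 90 degrees)); a field left out counts as zero; each row is the pose to reach, as a shift and turn from the pose commanded when the command began, along the tool's axes at that moment; what a row does not reach only later rows make up. A row lasts 1/12 s, in which the tool goes at most 0.0417 m and 7.16 degrees, less where a joint would pass 70% of its speed; a pose out of reach is approached as far as the arm can. OPENING is the finger opening in m, set as the command begins (- or left out keeps the last). The fingers move at their own pace and stop on an object; FORCE is the grip in N (left out, the last holds). Time passes only in rows, so rows that do not move let the fingers close. It prints the time, the measured TCP pose, the force, the opening and the grip force at its end. Input that does not fit is refused with a message, and nothing moves.
- r.get_state(): the state, without advancing time (a new reading comes with each control period).
- r.capture(name): name is "scene" or "top" or "wrist"; returns a dict with "frame" (384x512x3 uint8, red, green, blue), "z_map" (384x512 float32, m along the optical axis (not along the pixel's ray), 0 where there is no reading), "fx", "fy", "cx", "cy" (pixels), "D" ([k1, k2, p1, p2, k3] as OpenCV has them; the pictures are not rectified), "cam_to_world" (4x4, takes a point from camera to world coordinates). Camera axes: x right, y down, z forward; pixel columns grow to the right and rows downward; lengths in m; the calibration is good to about 2 mm. A picture is of the moment at which its call begins.
- r.close_job(): hands the job in; it is judged then, once.
The state is a dict: "time_s": time; "joints": joint angles; "qd": joint speeds; "joint_torque": joint torques, N m; "tcp_pos": TCP position; "eef_rot": TCP orientation; "contact_force": force on the tool from outside, world axes, zero at the start; "moment": the same for the moment, N m; "gripper_width": finger opening in m; "gripper_force": force on a finger pad.
Only numpy, scipy, OpenCV 4.12 (cv2) and the standard library are available. Lean on these libraries where they do the work, as an engineer would, in place of code of your own. Each camera call takes 0.05 s, during which the arm holds its last target. There are 200 camera calls.

### The job

Start a drying run on the moisture analyser. Slide the fork of the dish handler under the rim of the aluminium dish that holds the hexagonal plastic fitting, carry it level with the handler and set it gently in the middle of the analyser's pan support (never touch the dish or fitting with the gripper itself, and keep the fitting in the dish), then draw the fork out and lay the handler flat on the bench. Lower the hood shut without slamming it, and only then press the large round start key fully down and let it come back up, leaving the small stop key and everything else on the bench alone.

Things in the scene. Friction and masses are not known exactly. Their poses are not given: they have to be found in the camera images.
- analyser: moisture analyser, fixed, white housing 270 (x) x 180 (y) mm. Origin: centre of the underside on the bench; its x axis points level from the keypad front to the rear, y to its left, z up. Keypad ledge (x -135 to -62 mm) is 44 mm high, chamber block behind it 55 mm high. Not to be touched except for hood and start key
- support_top (a point): centre of the top of the pan support, a round steel plate 60 mm in diameter, 22.5 mm above the chamber block, at (20, 0, 77.5) mm in the analyser's frame; the dish stands on it. Axes as the analyser's
- hood_hinge (a point): middle of the hood's hinge axis, at (105, 0, 58) mm in the analyser's frame; the axis is the analyser's y
- hood (a joint): hood angle in rad: 0 shut, up to 1.45 open (starts at 1.2 to 1.4, standing up behind the chamber). Shut, it is a white box 156 mm wide that reaches from the hinge 160 mm towards the front, roof 82 mm above the hinge. Friction holds it open; a pull of about 1 to 3 N at the lip moves it, and below about 0.4 rad it sinks shut slowly by itself
- hood_lip (a point): middle of the outer face of the hood's black lip handle, 180 mm from the hinge line and, shut, 14 mm above it. The lip is 70 mm wide, 12 mm thick, from the front wall at 160 mm to 193 mm from the hinge. On the open hood it points up and its outer face looks to the rear: hook it from behind, pull forward and down. Site axes: x from lip to hinge, z out of the face
- start_key (a joint): travel of the start key in m: 0 up, 0.005 fully down, spring return, 4.5 N when fully down
- start_key_top (a point): centre of the top of the large round grey start key, 24 mm diameter (black bezel 40 mm), at (-110, -58, 57) mm in the analyser's frame; pressed straight down
- stop_key (a joint): travel of the stop key in m: 0 up, 0.005 down; must not be pressed. It is the small round key, 12 mm diameter, 38 mm to the left (+y of the analyser) of the start key and equally high, right of the display
- dish: shallow aluminium dish with the fitting in it (spare dishes stacked at the back are empty). Origin: centre of its underside; z up. Floor and wall 74 mm in diameter, floor 3 mm thick, a flat rim flange of 94 mm diameter all round with its underside 11 mm and its top 13.5 mm above the dish's underside; about 40 g
- fitting: beige hexagonal plastic fitting standing in the dish, 43x49 mm, 41 mm tall, about 30 g; origin: centre of its underside
- handler: dish handler, a two-tined steel fork with black bar grip, about 80 g, flat on the bench. Origin: on the underside, midway between the tines, where the dish's centre belongs; x forward along the tines, z up. Tines 8 mm wide, 4 mm thick, inner edges at y = +-40 mm, x = -52 to +34 mm; low nibs (x = 30 to 34, 6.5 mm high) and rear stops (x = -31 to -36, 12 mm high) keep the dish from sliding
- handler_grip (a point): point at which to grip the handler's bar: (-105, 0, 24) mm in the handler's frame, axes as the handler's. The bar is 16 mm wide (y), 10 to 36 mm above the underside, x = -70 to -155 mm. The dish hangs by its flange on the tines, its wall between them; cross bar at x = -50 to -64 mm
- wash_bottle: squeeze wash bottle with bent red spout, bystander, 68x102 mm, 206 mm tall; origin: centre of its underside
- sensor_holder: white plastic block, bystander, 31x38 mm, 75 mm tall; origin: centre of its underside
- white_cap_vial: screw-cap vial with white cap, bystander, 27 mm diameter, 65 mm tall; origin: centre of its underside
- small_flask: small round stoppered glass flask, bystander, 60 mm diameter, 77 mm tall; origin: centre of its underside
- black_cap_vial: screw-cap vial with black cap, bystander, 23 mm diameter, 56 mm tall; origin: centre of its underside
- tape_roll: roll of beige tape lying flat, bystander, 72 mm diameter, 20 mm tall; origin: centre of its underside
- pan_support: the pan support itself, fixed to the analyser: a weighing cell, not to be loaded with more than 15 N. Origin: foot of its stem, 22.5 mm below support_top

How it is judged (in metres and radians):
On the way, in this order (a step that is already met when the one before it is completed fails the run):
1. the dish with its fitting hangs on the handler, clear of the bench (height (world z) of dish above 0.02 m and contact force between dish and handler above 0.2 N and angle between dish's own z axis and vertical below 0.2 rad), for 0.2 s.
2. the dish stands level in the middle of the pan support and the fork no longer carries it (horizontal distance between dish and support_top below 0.01 m and z of dish in the frame of support_top between -0.003 and 0.003 m and angle between dish's own z axis and vertical below 0.06 rad and horizontal distance between fitting and dish below 0.022 m and z of fitting in the frame of dish below 0.012 m and contact force between dish and handler below 0.03 N), for 0.2 s.
3. the hood is shut over the dish (horizontal distance between dish and support_top below 0.01 m and z of dish in the frame of support_top between -0.003 and 0.003 m and angle between dish's own z axis and vertical below 0.06 rad and horizontal distance between fitting and dish below 0.022 m and z of fitting in the frame of dish below 0.012 m and value of joint hood below 0.04 rad), for 0.2 s.
4. the start key is fully down with the hood shut (value of joint hood below 0.04 rad and value of joint start_key above 0.0043 m), for 0.05 s.
5. the start key is let up again (value of joint hood below 0.04 rad and value of joint start_key below 0.001 m), for 0.1 s.
At the end, for the whole second after the job is handed in: the dish stands level on the pan support, within 10 mm of its middle, with the fitting standing in it; the hood is shut (below 0.04 rad); both keys are up; the handler lies flat and still on the bench (all of step 2 and all of step 5 and value of joint stop_key below 0.001 m and height (world z) of handler between -0.004 and 0.004 m and angle between handler's own z axis and vertical below 0.06 rad and linear speed of each of handler, dish below 0.02 m/s); the robot touches nothing.
It fails at once if the gripper or arm touches the dish or the fitting (more than 0.5 N) (contact force between any of the arm, the fingers and dish above 0.5 N or contact force between any of the arm, the fingers and fitting above 0.5 N).
It fails at once if the fitting leaves the dish (horizontal distance between fitting and dish above 0.04 m or angle between fitting's own z axis and vertical above 0.8 rad).
It fails at once if the analyser is treated roughly: more than 15 N on the pan support, or the hood slammed (still faster than 3 rad/s within 0.1 rad of shut) (contact force between pan_support and anything else above 15 N or (value of joint hood below 0.1 rad and velocity of joint hood below -3 rad/s)).
It fails at once if the start key is pressed with the hood open, or the stop key is pressed ((value of joint start_key above 0.003 m and value of joint hood above 0.1 rad) or value of joint stop_key above 0.003 m).
It fails at once if a bystander on the bench is pushed more than 20 mm or tipped (distance of any of wash_bottle, sensor_holder, white_cap_vial, small_flask, black_cap_vial, tape_roll from where it was at the start of the episode above 0.02 m or angle between any of wash_bottle, sensor_holder, white_cap_vial, small_flask, black_cap_vial, tape_roll's own z axis and vertical above 0.5 rad).
It also fails if it takes over 72 s, if anything falls off the work surface, if the arm or the gripper's body presses on something with over 40 N, if the wrist force passes 120 N, or if a joint passes its speed limit or range.

## Working session

There is one attempt and no reset: what is moved stays moved. The work goes in short steps, Python scripts to look and compute and a shell command to move; the robot and the scene stay as the last step left them, time stands still between calls to the robot, and variables do not carry over. Pictures are saved under pics/ and viewed, at most 10 in all, crops included, and the job is handed in when it is done.

```bash
ls; mkdir -p pics
python3 - <<'E'
from plant import r
import cv2,numpy as np
print(r.get_state(), r.grip_depth)
for n in("scene","top"):
    c=r.capture(n); cv2.imwrite(f"pics/{n}0.png",c["frame"][:,:,::-1]); np.savez(f"{n}0.npz",**c)
    print(n,c["fx"],c["fy"],c["cx"],c["cy"],c["D"],np.round(c["cam_to_world"],3).tolist())
E
```

```text
drive.py
pics
plant.py
{'time_s': 0.0, 'joints': array([-5.02406783e+01,  2.05912441e+01,  6.33448795e-01, -2.25546373e-02,
       -7.01353676e+01, -1.65062807e+01]), 'qd': array([-0.03806989, -0.01599808, -0.01255579, -0.00303576, -0.08610415,
        0.05269422]), 'joint_torque': array([ 1.64564262e-04, -5.82720351e+01,  2.93057871e+01,  6.99727580e+00,
        6.86119020e-03, -1.83726147e-04]), 'tcp_pos': array([ 0.26626953, -0.61972129,  0.22561472]), 'eef_rot': array([ 1.79904652e+02, -6.14345712e-03, -1.56754635e+02]), 'contact_force': array([ 0.67432295,  0.14286735, -0.32919026]), 'moment': array([ 0.00377076,  0.03979623, -0.01572723]), 'gripper_force': 0.0, 'gripper_width': 0.08772614434126666} 0.0188
scene 453.55062126173544 453.55062126173544 253.29919248086122 193.82557875648925 [0.00205605 0.         0.         0.         0.        ] [[0.69, -0.361, 0.627, -0.256], [-0.723, -0.329, 0.607, -0.826], [-0.013, -0.873, -0.488, 0.69], [0.0, 0.0, 0.0, 1.0]]
top 382.64412580630994 382.64412580630994 258.8003869319549 198.04278444588377 [-0.01563755  0.          0.          0.          0.        ] [[0.018, -0.997, 0.075, 0.425], [-1.0, -0.018, 0.002, -0.087], [-0.0, -0.075, -0.997, 1.281], [0.0, 0.0, 0.0, 1.0]]
```

View pics/scene0.png

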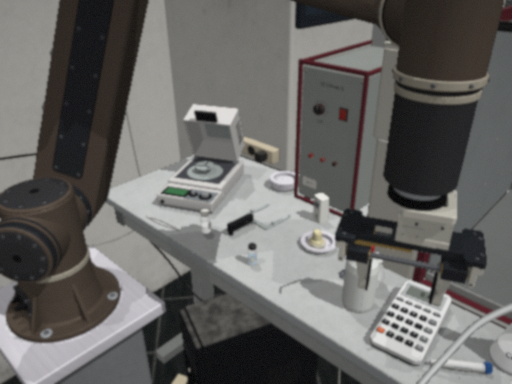

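View pics/top0.png

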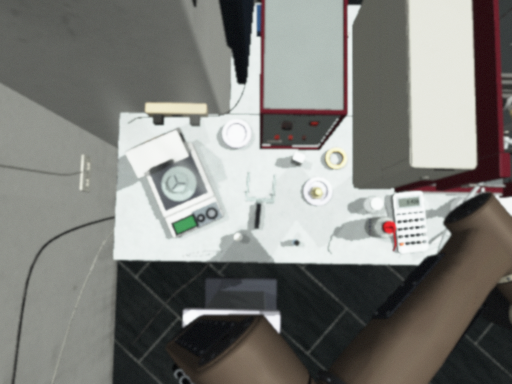

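The top view shows the analyser at about (180,185) with its keypad towards (195,220), the handler bar at (257,215) with its tines up to about (248–275,175), and the dish with the fitting at (317,191). The spare dishes are at (236,133).

```bash
cat > h.py <<'E'
import numpy as np,cv2
def load(n):
    return dict(np.load(n))
def K(c): return np.array([[c["fx"],0,c["cx"]],[0,c["fy"],c["cy"]],[0,0,1.]])
def ray(c,uv):
    p=cv2.undistortPoints(np.array(uv,float).reshape(-1,1,2),K(c),c["D"]).reshape(-1,2)
    return np.c_[p,np.ones(len(p))]
def plane(c,uv,z):
    T=c["cam_to_world"];d=ray(c,uv)@T[:3,:3].T;o=T[:3,3]
    return o+d*((z-o[2])/d[:,2])[:,None]
def cloud(c):
    h,w=c["z_map"].shape;v,u=np.mgrid[:h,:w]
    d=ray(c,np.c_[u.ravel(),v.ravel()])*c["z_map"].ravel()[:,None]
    T=c["cam_to_world"];P=d@T[:3,:3].T+T[:3,3];P[c["z_map"].ravel()==0]=np.nan
    return P.reshape(h,w,3)
def project(c,P):
    T=np.linalg.inv(c["cam_to_world"]);q=np.asarray(P,float).reshape(-1,3)@T[:3,:3].T+T[:3,3]
    return cv2.projectPoints(q,np.zeros(3),np.zeros(3),K(c),c["D"])[0].reshape(-1,2)
E
python3 - <<'E'
from h import *
c=load("top0.npz"); im=c["frame"][:,:,::-1]
a=cv2.resize(im[120:255,120:360],None,fx=3.33,fy=3.33,interpolation=cv2.INTER_CUBIC)
cv2.imwrite("pics/crop1.png",a)
P=cloud(c)
for n,(u,v) in dict(dish=(317,191),bar=(257,215),spare=(236,133),holder=(298,158),tape=(336,151),wv=(238,237),bv=(296,242),bench=(290,210),support=(180,184),roof=(155,150)).items():
    print(n,np.round(P[v,u],3))
E
```

```text
dish [ 0.545 -0.274  0.044]
bar [ 0.464 -0.081  0.035]
spare [ 0.739 -0.005  0.016]
holder [ 0.647 -0.208  0.075]
tape [nan nan nan]
wv [ 0.393 -0.022  0.066]
bv [ 0.38  -0.206  0.059]
bench [ 0.484 -0.191 -0.003]
support [0.557 0.165 0.075]
roof [0.634 0.206 0.228]
```

View pics/crop1.png

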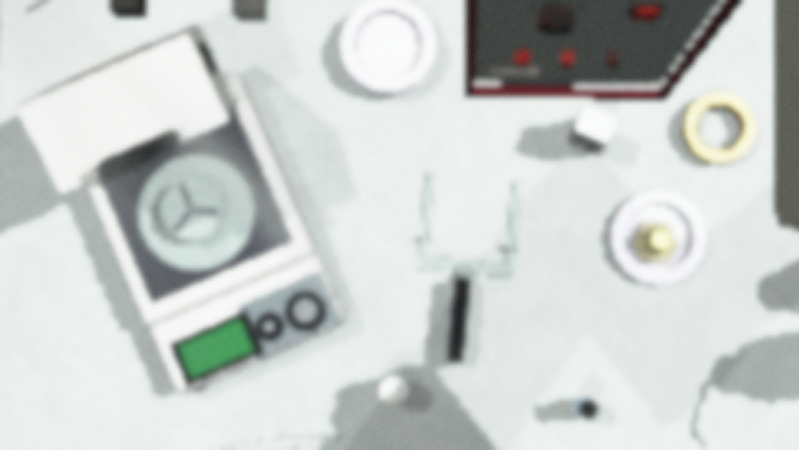

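The crop shows the handler with its yaw near -6°. The dish with the fitting is at crop (657,238), the pan disc at (195,210), the start key at (305,312) and the stop key at (268,327). Next I'll work out rough poses and the wrist camera mounting.

```bash
cat >> h.py <<'E'
from scipy.spatial.transform import Rotation as Ro
def rows(r,pos,yaw,pr=None):
    """shift in tool axes and rotvec from present to target TCP pos, tool pointing down with given yaw"""
    s=r.get_state();R=Ro.from_euler("xyz",s["eef_rot"],degrees=True)
    t=Ro.from_euler("xyz",[180,0,yaw] if pr is None else pr,degrees=True)
    print("shift",np.round(R.inv().apply(np.array(pos)-s["tcp_pos"]),4),"rotvec",np.round((R.inv()*t).as_rotvec(degrees=True),2))
E
python3 - <<'E'
from h import *
from plant import r
s=r.get_state();c=r.capture("wrist")
R=Ro.from_euler("xyz",s["eef_rot"],degrees=True).as_matrix()
T=c["cam_to_world"]
print("cam pos in tool",R.T@(T[:3,3]-s["tcp_pos"]),"\n",np.round(R.T@T[:3,:3],2),c["fx"],c["cx"],c["cy"],c["D"])
c=load("top0.npz");P=cloud(c)
X,Y,Z=P[...,0],P[...,1],P[...,2]
g=c["frame"].max(2)
m=(g<70)&(abs(X-.46)<.07)&(abs(Y+.08)<.05)&(Z>.02)
q=P[m][:,:2];uv=np.argwhere(m)[:,::-1]
q=plane(c,uv,.036)[:,:2]
(cx,cy),wh,a=cv2.minAreaRect(q.astype(np.float32));print("bar",cx,cy,wh,a,m.sum())
v=np.linalg.svd(q-q.mean(0))[2][0];print(q.mean(0),np.degrees(np.arctan2(v[1],v[0])))
for n,m in dict(wash=(Z>.04)&(Z<.25)&(X>.35)&(X<.48)&(Y<-.36)&(Y>-.5),flask=(Z>.02)&(Z<.1)&(X>.48)&(X<.56)&(Y<-.38)&(Y>-.5)).items():
    print(n,m.sum(),np.nanpercentile(P[m],[2,98],axis=0).round(3).tolist())
E
```

```text
cam pos in tool [ 0.06679171  0.00046816 -0.15856626] 
 [[ 0.   -0.97 -0.25]
 [ 1.    0.   -0.  ]
 [ 0.   -0.25  0.97]] 293.13240729644434 261.5237955952398 190.64787733564904 [-0.05788846  0.          0.          0.          0.        ]
bar 0.46267756819725037 -0.08100812137126923 (0.009389372542500496, 0.06888008862733841) 85.30179595947266 60
[ 0.46424454 -0.0815073 ] 175.86330788959106
wash 532 [[0.38, -0.486, 0.043], [0.462, -0.436, 0.203]]
flask 372 [[0.48, -0.492, 0.023], [0.558, -0.404, 0.087]]
```

Run:
```python
from h import *
from plant import r
rows(r,[.47,-.13,.28],175.4)
```

```text
shift [-0.3805  0.3697 -0.0537] rotvec [ 7.000e-02 -2.000e-02  2.785e+01]
```

Careful with the scale: shifts go in shares of 30 cm and turns go in shares of 90 degrees. That gives: -0.27 m is -0.9, -0.08 m is -0.2667, 27.85 degrees is 0.3094.

```bash
echo '[{"d":[0, 0, -0.1]}, {"d":[0, 0, -0.2]}, {"d":[0, 0, -0.2667]}, {"d":[-0.1, 0.1, -0.2667], "turn_vec":[0, 0, 0.0333]}, {"d":[-0.2, 0.2, -0.2667], "turn_vec":[0, 0, 0.0667]}, {"d":[-0.3, 0.3, -0.2667], "turn_vec":[0, 0, 0.1]}, {"d":[-0.4, 0.39, -0.2667], "turn_vec":[0, 0, 0.1333]}, {"d":[-0.5, 0.4867, -0.2667], "turn_vec":[0, 0, 0.1667]}, {"d":[-0.6, 0.5833, -0.2667], "turn_vec":[0, 0, 0.2]}, {"d":[-0.7, 0.68, -0.2667], "turn_vec":[0, 0, 0.2333]}, {"d":[-0.8, 0.7767, -0.25], "turn_vec":[0, 0, 0.2667]}, {"d":[-0.9, 0.8733, -0.2333], "turn_vec":[0, 0, 0.3094]}]' | python3 drive.py
echo '[{"d":[-0.1, 0.1, 0.0167]}, {"d":[-0.2, 0.2, 0.0333]}, {"d":[-0.3, 0.3, 0.05]}, {"d":[-0.4, 0.3333, 0.05]}, {"d":[-0.4, 0.3333, 0.05]}]' | python3 drive.py
python3 - <<'E'
from h import *
from plant import r
rows(r,[.47,-.13,.28],175.4)
E
```

```text
time_s: 1.15
tcp_pos: [0.4106, -0.2726, 0.297]
eef_rot: [-180.0, 0.1, 175.3]
contact_force: [2.0, -0.4, 0.4]
gripper_width: 0.0878
gripper_force: 0.0
time_s: 1.57
tcp_pos: [0.5422, -0.1818, 0.28]
eef_rot: [-180.0, -0.1, 175.6]
contact_force: [0.2, -0.2, -0.0]
gripper_width: 0.0877
gripper_force: 0.0
shift [0.0759 0.0462 0.0001] rotvec [-0.01 -0.08  0.21]
```

Scaled: 0.076 m is 0.2533, 0.06 m is 0.2.

```bash
echo '[{"d":[0.1, 0.0667, 0]}, {"d":[0.2, 0.1333, 0]}, {"d":[0.2533, 0.1533, 0]}, {"d":[0.2533, 0.1533, 0]}, {"d":[0.2533, 0.1533, 0]}]' | python3 drive.py
python3 - <<'E'
from h import *
from plant import r
c=r.capture("wrist");np.savez("wrist1.npz",**c)
cv2.imwrite("pics/wrist1.png",cv2.resize(c["frame"][:,:,::-1],None,fx=1.5,fy=1.5,interpolation=cv2.INTER_CUBIC))
E
```

```text
time_s: 1.98
tcp_pos: [0.4655, -0.1322, 0.2823]
eef_rot: [180.0, 0.1, 175.5]
contact_force: [0.3, 0.2, -0.3]
gripper_width: 0.0877
gripper_force: 0.0
```

View pics/wrist1.png

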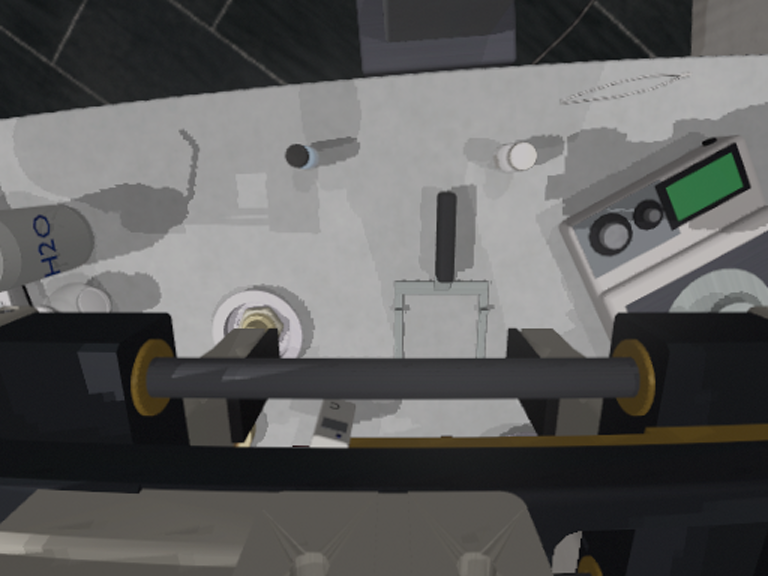

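The wrist view shows the bar at (446,235), the dish rim centred at about (257,325) with its far edge hidden by the finger, the start key at (611,233) and the stop key at (649,213), all in 1.5x pixels. Next I'll measure these from depth and colour.

```bash
cat > m1.py <<'E'
from h import *
from scipy.optimize import least_squares
def circ(p,R=None):
    f=lambda x:np.hypot(p[:,0]-x[0],p[:,1]-x[1])-(x[2] if R is None else R)
    s=least_squares(f,[*p.mean(0),.02][:3 if R is None else 2],loss="soft_l1",f_scale=.001);return s.x,np.sqrt(np.mean(s.fun**2))
c=load("wrist1.npz");P=cloud(c);Z=P[...,2];f=c["frame"]
hsv=cv2.cvtColor(f,cv2.COLOR_RGB2HSV);V=hsv[...,2]
b=np.zeros(Z.shape,bool);b[120:195,280:315]=1
print("bench z",np.nanmedian(Z[140:170,200:240]))
m=b&(V<80)&(Z>.031)&(Z<.042)
print("bar z",np.nanmedian(Z[m]),m.sum())
uv=np.argwhere(m)[:,::-1];q=plane(c,uv,.036)[:,:2]
(cx,cy),wh,a=cv2.minAreaRect(q.astype(np.float32));v=np.linalg.svd(q-q.mean(0))[2][0]
print("bar",cx,cy,wh,a,np.degrees(np.arctan2(v[1],v[0])))
# dish outer rim: bright, left/top arc
b=np.zeros(Z.shape,bool);b[185:245,135:210]=1
m=b&(Z>.008)&(Z<.018)
e=np.array([ (u,v) for v,u in np.argwhere(m)]);hull=cv2.convexHull(e.astype(np.float32)).reshape(-1,2)
q=plane(c,e,.0135)[:,:2]
h=cv2.convexHull(q.astype(np.float32)).reshape(-1,2)
print("dish ext",q.min(0),q.max(0),m.sum(),V[m].mean(),V[160,220])
x,_=circ(h);print("hull circ",x,_);print(circ(h,.047))
# keys
for n,(u,v,r0,z) in dict(start=(407,155,16,.057),stop=(433,142,10,.057)).items():
    print(n,"depth z",np.round(P[v,u],4),P[v-1:v+2,u-1:u+2].reshape(-1,3).mean(0).round(4),plane(c,[(u,v)],z).round(4))
E
python3 m1.py
```

```text
bench z 0.00030694383954010807
bar z 0.035827865934555 677
bar 0.4603520929813385 -0.08192992210388184 (0.016298808157444, 0.08246437460184097) 85.19239807128906 -4.447870624130101
dish ext [ 0.50088196 -0.32761756] [ 0.57756658 -0.23294417] 1055 179.32322274881517 173
hull circ [ 0.54805467 -0.28031564  0.04713514] 0.0019108819457107139
(array([ 0.5479272 , -0.28024507]), np.float64(0.001885657679787779))
start depth z [0.4638 0.0623 0.057 ] [0.4637 0.0622 0.0573] [[0.4638 0.0623 0.057 ]]
stop depth z [0.4489 0.097  0.0571] [0.4489 0.0973 0.0566] [[0.4489 0.0971 0.057 ]]
```

Run:
```python
from h import *
from plant import r
rows(r,[.468,-.0825,.005],175.4)
```

```text
shift [0.0024 0.05   0.2772] rotvec [0.01 0.06 0.04]
```

Scaled: 0.237 m is 0.79, 0.225 m is 0.75.

```bash
echo '[{"d":[0, 0.0833, 0.0333]}, {"d":[0.0067, 0.1667, 0.1333]}, {"d":[0.0067, 0.1667, 0.2333]}, {"d":[0.0067, 0.1667, 0.3333]}, {"d":[0.0067, 0.1667, 0.4333]}, {"d":[0.0067, 0.1667, 0.5333]}, {"d":[0.0067, 0.1667, 0.6333]}, {"d":[0.0067, 0.1667, 0.7]}, {"d":[0.0067, 0.1667, 0.75]}, {"d":[0.0067, 0.1667, 0.79]}, {"d":[0.0067, 0.1667, 0.79]}]' | python3 drive.py 0.05
python3 - <<'E'
from h import *
from plant import r
rows(r,[.468,-.0825,.005],175.4)
E
```

```text
time_s: 2.95
tcp_pos: [0.4668, -0.0833, 0.0419]
eef_rot: [-179.9, -0.3, 175.3]
contact_force: [-0.4, 0.5, -0.5]
gripper_width: 0.05
gripper_force: 0.0
shift [-0.0013  0.0009  0.0369] rotvec [-0.08 -0.29 -0.07]
```

Scaled: 0.037 m is 0.1233, 0.033 m is 0.11.

```bash
echo '[{"d":[-0.0033, 0.0033, 0.04]}, {"d":[-0.0033, 0.0033, 0.08]}, {"d":[-0.0033, 0.0033, 0.11]}, {"d":[-0.0033, 0.0033, 0.1233]}, {"d":[-0.0033, 0.0033, 0.1233]}, {"d":[-0.0033, 0.0033, 0.1233]}]' | python3 drive.py
echo '[{}, {}, {}, {}, {}, {}]' | python3 drive.py 0 45
echo '[{}, {"d":[0, 0, -0.0167]}, {"d":[0, 0, -0.05]}, {"d":[0, 0, -0.1]}, {"d":[0, 0, -0.15]}, {"d":[0, 0, -0.2]}, {"d":[0, 0, -0.2333]}, {"d":[0, 0, -0.2333]}, {"d":[0, 0, -0.2333]}]' | python3 drive.py
```

```text
time_s: 3.45
tcp_pos: [0.4693, -0.0818, 0.008]
eef_rot: [-180.0, -0.0, 175.4]
contact_force: [-1.0, -0.1, -0.1]
gripper_width: 0.0503
gripper_force: 0.0
time_s: 3.95
tcp_pos: [0.4691, -0.0816, 0.0079]
eef_rot: [180.0, 0.0, 175.4]
contact_force: [-1.2, -0.3, 2.3]
gripper_width: 0.0158
gripper_force: 41.5
time_s: 4.7
tcp_pos: [0.4692, -0.0815, 0.0782]
eef_rot: [180.0, 0.1, 175.4]
contact_force: [0.3, 0.1, -1.3]
gripper_width: 0.0159
gripper_force: 45.0
```

Run:
```python
from h import *
from plant import r
rows(r,[.448,-.107,.11],120)
```

```text
shift [ 0.019  -0.0271 -0.0319] rotvec [6.000e-02 5.000e-02 5.539e+01]
```

Scaled: -0.032 m is -0.1067, -0.027 m is -0.09, 55.4 degrees is 0.6156.

```bash
echo '[{"d":[0, 0, -0.0333]}, {"d":[0, 0, -0.0833]}, {"d":[0, 0, -0.1067], "turn_vec":[0, 0, 0.0556]}, {"d":[0.01, -0.0133, -0.1067], "turn_vec":[0, 0, 0.1222]}, {"d":[0.02, -0.0267, -0.1067], "turn_vec":[0, 0, 0.1889]}, {"d":[0.03, -0.04, -0.1067], "turn_vec":[0, 0, 0.2556]}, {"d":[0.04, -0.0533, -0.1067], "turn_vec":[0, 0, 0.3222]}, {"d":[0.05, -0.0667, -0.1067], "turn_vec":[0, 0, 0.3889]}, {"d":[0.0567, -0.08, -0.1067], "turn_vec":[0, 0, 0.4556]}, {"d":[0.0633, -0.09, -0.1067], "turn_vec":[0, 0, 0.5222]}, {"d":[0.0633, -0.09, -0.1067], "turn_vec":[0, 0, 0.5778]}, {"d":[0.0633, -0.09, -0.1067], "turn_vec":[0, 0, 0.6156]}]' | python3 drive.py
echo '[{}, {}, {}]' | python3 drive.py
python3 - <<'E'
from h import *
from plant import r
c=r.capture("wrist");np.savez("wrist2.npz",**c)
t=r.capture("top");np.savez("top2.npz",**t)
a=cv2.resize(c["frame"][:,:,::-1],(512,384)); b=cv2.resize(t["frame"][140:260,200:360,::-1],(512,384),interpolation=cv2.INTER_CUBIC)
cv2.imwrite("pics/w2.png",cv2.resize(np.vstack([a,b]),(400,600)))
E
```

```text
time_s: 5.7
tcp_pos: [0.447, -0.1072, 0.1087]
eef_rot: [-179.9, -0.1, 119.7]
contact_force: [-0.6, 0.6, -0.4]
gripper_width: 0.0154
gripper_force: 45.0
time_s: 5.95
tcp_pos: [0.4476, -0.107, 0.1092]
eef_rot: [-179.9, -0.0, 120.1]
contact_force: [-0.2, -0.4, -1.2]
gripper_width: 0.0154
gripper_force: 45.0
```

View pics/w2.png

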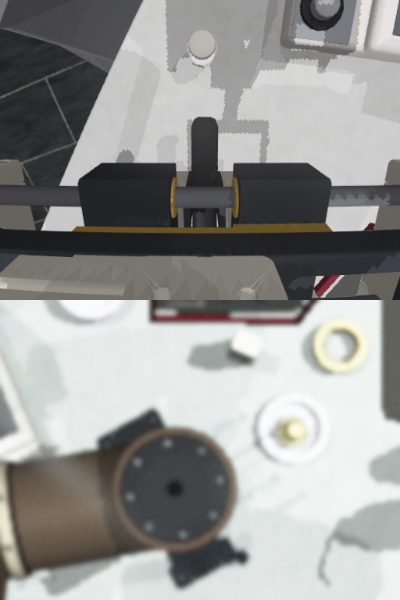

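The wrist view shows only the bar in the fingers, with the tines hidden. The top view shows the tines pointing at the dish, whose rim is centred at (292,430) in the composite. I'll cross-check the dish position from the top and scene cameras.

Run:
```python
from h import *
c=load("top0.npz");f=c["frame"];g=cv2.cvtColor(f,cv2.COLOR_RGB2GRAY)[170:214,296:340]
big=cv2.resize(g,None,fx=8,fy=8,interpolation=cv2.INTER_CUBIC)
ci=cv2.HoughCircles(big,cv2.HOUGH_GRADIENT,1.5,400,param1=60,param2=20,minRadius=100,maxRadius=135)
print(ci)
u,v,_=ci[0,0];u=(u+.5)/8-.5+296;v=(v+.5)/8-.5+170
print("top",u,v,plane(c,[(u,v)],.0135))
m=(cloud(c)[...,2]>.008);
for n in("scene0.npz",):
    c=load(n);P=cloud(c);Z=P[...,2]
    m=(Z>.008)&(Z<.017)&(abs(P[...,0]-.548)<.06)&(abs(P[...,1]+.28)<.06)
    q=P[m][:,:2];print(n,m.sum(),(np.percentile(q,[2,98],axis=0)),np.percentile(q,[2,98],axis=0).mean(0))
```

```text
NoneTraceback (most recent call last):
  File "<stdin>", line 6, in <module>
TypeError: 'NoneType' object is not subscriptable
```

Run:
```python
from h import *
from m1 import circ
for n,z in(("scene0.npz",.0135),("top0.npz",.0135)):
    c=load(n);P=cloud(c);Z=P[...,2]
    m=(Z>.007)&(Z<.06)&(abs(P[...,0]-.548)<.065)&(abs(P[...,1]+.28)<.065)
    if n[0]=="t": 
        g=cv2.cvtColor(c["frame"],cv2.COLOR_RGB2GRAY); m=np.zeros(g.shape,bool); m[172:212,298:337]=1
        print(g[191,295:340]); m&=g>225
    m=(cv2.connectedComponents(m.astype(np.uint8))[1]==cv2.connectedComponents(m.astype(np.uint8))[1][m][m.sum()//2])
    uv=np.argwhere(m)[:,::-1]; q=plane(c,cv2.convexHull(uv.astype(np.float32)).reshape(-1,2),z)[:,:2]
    print(n,m.sum(),circ(q),circ(q,.047),q.min(0),q.max(0))
```

```text
bench z 0.00030694383954010807
bar z 0.035827865934555 677
bar 0.4603520929813385 -0.08192992210388184 (0.016298808157444, 0.08246437460184097) 85.19239807128906 -4.447870624130101
dish ext [ 0.50088196 -0.32761756] [ 0.57756658 -0.23294417] 1055 179.32322274881517 173
hull circ [ 0.54805467 -0.28031564  0.04713514] 0.0019108819457107139
(array([ 0.5479272 , -0.28024507]), np.float64(0.001885657679787779))
start depth z [0.4638 0.0623 0.057 ] [0.4637 0.0622 0.0573] [[0.4638 0.0623 0.057 ]]
stop depth z [0.4489 0.097  0.0571] [0.4489 0.0973 0.0566] [[0.4489 0.0971 0.057 ]]
scene0.npz 534 (array([ 0.54841086, -0.27900917,  0.04762541]), np.float64(0.0016849066309349266)) (array([ 0.54820603, -0.27895499]), np.float64(0.0019125652485194602)) [ 0.50139834 -0.32663913] [ 0.59552871 -0.23169589]
[230 230 230 229 222 197 171 166 197 233 243 241 228 205 184 165 155 148
 140 148 194 234 244 247 246 242 237 237 243 243 231 206 200 224 243 248
 245 236 231 232 232 232 233 231 231]
top0.npz 1246 (array([ 0.54693975, -0.27874979,  0.09081969]), np.float64(0.0005277496899379983)) (array([ 0.54644466, -0.27871956]), np.float64(0.043823654758035194)) [ 0.48043803 -0.34213935] [ 0.61300028 -0.21483292]
```

Scaled: 0.0985 m is 0.3283, 0.096 m is 0.32.

```bash
echo '[{"d":[0, 0, 0.0333]}, {"d":[0, 0, 0.0833]}, {"d":[0, 0, 0.1333]}, {"d":[0, 0, 0.1833]}, {"d":[0, 0, 0.2333]}, {"d":[0, 0, 0.2733]}, {"d":[0, 0, 0.3]}, {"d":[0, 0, 0.32]}, {"d":[0, 0, 0.3283]}, {"d":[0, 0, 0.3283]}, {"d":[0, 0, 0.3283]}]' | python3 drive.py
python3 - <<'E'
from h import *
from plant import r
rows(r,[.4485,-.1072,.0105],120)
rows(r,[.496,-.1894,.0105],120)
E
```

```text
time_s: 6.97
tcp_pos: [0.4482, -0.107, 0.0116]
eef_rot: [180.0, 0.0, 120.0]
contact_force: [0.1, -0.1, -1.0]
gripper_width: 0.0156
gripper_force: 45.0
shift [-0.0003  0.0001  0.0011] rotvec [0.02 0.01 0.01]
shift [-0.0952  0.0001  0.0011] rotvec [0.02 0.01 0.01]
```

Scaled: -0.095 m is -0.3167, -0.091 m is -0.3033.

```bash
echo '[{"d":[-0.0267, 0, 0.0033]}, {"d":[-0.06, 0, 0.0033]}, {"d":[-0.0933, 0, 0.0033]}, {"d":[-0.1267, 0, 0.0033]}, {"d":[-0.16, 0, 0.0033]}, {"d":[-0.1933, 0, 0.0033]}, {"d":[-0.2267, 0, 0.0033]}, {"d":[-0.2567, 0, 0.0033]}, {"d":[-0.2833, 0, 0.0033]}, {"d":[-0.3033, 0, 0.0033]}, {"d":[-0.3167, 0, 0.0033]}, {"d":[-0.3167, 0, 0.0033]}]' | python3 drive.py
python3 - <<'E'
from h import *
from plant import r
r.get_state()
s=r.capture("scene");np.savez("scene3.npz",**s)
t=r.capture("top")
a=cv2.resize(s["frame"][205:275,240:360,::-1],(700,408),interpolation=cv2.INTER_CUBIC); b=cv2.resize(t["frame"][160:220,270:350,::-1],(256,192),interpolation=cv2.INTER_CUBIC)
a=np.vstack([a,np.zeros((192,700,3),np.uint8)]);a[408:,:256]=b
cv2.imwrite("pics/s3.png",a)
print(np.round(project(s,[.548,-.2795,0])[0],1))
P=cloud(s);Z=P[...,2]
m=(Z>.0115)&(Z<.06)&(abs(P[...,0]-.56)<.065)&(abs(P[...,1]+.28)<.065)
from m1 import circ
E
```

```text
time_s: 7.97
tcp_pos: [0.4958, -0.1899, 0.0102]
eef_rot: [180.0, 0.0, 120.0]
contact_force: [1.1, 1.0, -0.9]
gripper_width: 0.0157
gripper_force: 45.0
[318.5 244.7]
bench z 0.00030694383954010807
bar z 0.035827865934555 677
bar 0.4603520929813385 -0.08192992210388184 (0.016298808157444, 0.08246437460184097) 85.19239807128906 -4.447870624130101
dish ext [ 0.50088196 -0.32761756] [ 0.57756658 -0.23294417] 1055 179.32322274881517 173
hull circ [ 0.54805467 -0.28031564  0.04713514] 0.0019108819457107139
(array([ 0.5479272 , -0.28024507]), np.float64(0.001885657679787779))
start depth z [0.4638 0.0623 0.057 ] [0.4637 0.0622 0.0573] [[0.4638 0.0623 0.057 ]]
stop depth z [0.4489 0.097  0.0571] [0.4489 0.0973 0.0566] [[0.4489 0.0971 0.057 ]]
```

View pics/s3.png

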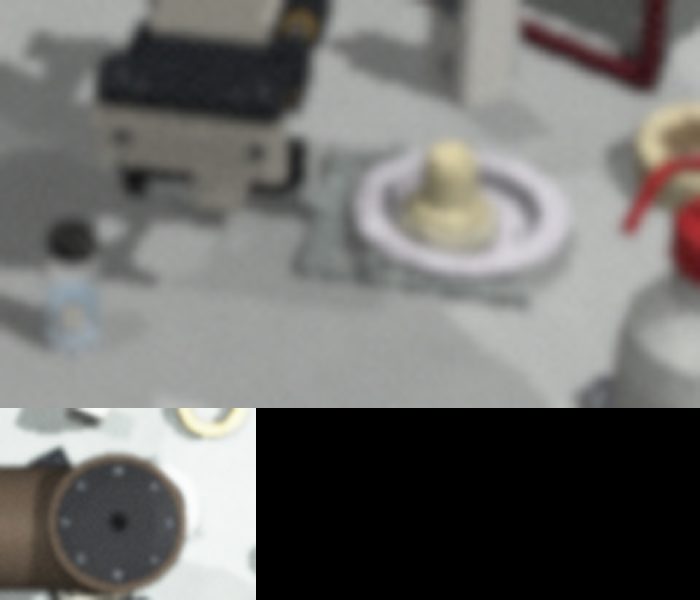

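The scene crop shows the tines under the rim on both sides, with the rim centred at (462,210) and the fitting upright in the dish. I'll lift now.

Scaled: -0.044 m is -0.1467, -0.042 m is -0.14.

```bash
echo '[{"d":[0, 0, -0.0067]}, {"d":[0, 0, -0.0167]}, {"d":[0, 0, -0.0267]}, {"d":[0, 0, -0.0367]}, {"d":[0, 0, -0.05]}, {"d":[0, 0, -0.0667]}, {"d":[0, 0, -0.0867]}, {"d":[0, 0, -0.1067]}, {"d":[0, 0, -0.1267]}, {"d":[0, 0, -0.14]}, {"d":[0, 0, -0.1467]}, {"d":[0, 0, -0.1467]}]' | python3 drive.py
echo '[{"d":[0, 0, -0.01]}, {"d":[0, 0, -0.03]}, {"d":[0, 0, -0.0567]}, {"d":[0, 0, -0.0867]}, {"d":[0, 0, -0.1167]}, {"d":[0, 0, -0.1467]}, {"d":[0, 0, -0.1767]}, {"d":[0, 0, -0.2067]}, {"d":[0, 0, -0.2333]}, {"d":[0, 0, -0.2533]}, {"d":[0, 0, -0.2667]}, {"d":[0, 0, -0.2667]}]' | python3 drive.py
cat > d.py <<'E'
from h import *
from plant import r
import sys
s=r.capture("scene");st=r.get_state();np.savez("s_now.npz",**s)
P=cloud(s);R=Ro.from_euler("xyz",st["eef_rot"],degrees=True)
o=st["tcp_pos"]+R.apply([-.104,0,0]);zt=st["tcp_pos"][2]-.008+15.5e-3-.006  # rim top
zt=st["tcp_pos"][2]-.008+.004+.0025
d=np.abs(P-[o[0],o[1],0]);m=(d[...,0]<.06)&(d[...,1]<.06)&(abs(P[...,2]-zt)<.007)
uv=np.argwhere(m)[:,::-1];q=plane(s,cv2.convexHull(uv.astype(np.float32)).reshape(-1,2),zt)[:,:2]
L=R.inv().apply(np.c_[q,np.full(len(q),zt)]-st["tcp_pos"])
from m1 import circ
print("nominal centre",o,"rim z med",np.median(P[m][:,2]),zt,m.sum(),"fit",circ(q),"circ in tool",circ(L[:,:2],.047))
hs=cv2.cvtColor(s["frame"],cv2.COLOR_RGB2HSV)
m2=(d[...,0]<.06)&(d[...,1]<.06)&(P[...,2]>zt+.02)&(P[...,2]<zt+.04)&(hs[...,1]>60)
print("fitting",m2.sum(),np.median(P[m2],axis=0))
# plane fit to rim for tilt
q=P[m];A=np.c_[q[:,:2]-q[:,:2].mean(0),np.ones(len(q))];print("slopes deg",np.degrees(np.linalg.lstsq(A,q[:,2],rcond=None)[0][:2]))
E
sed -i '/^# keys/,$d; s/^\(print\|x,_\)/#\1/' m1.py; python3 d.py
```

```text
time_s: 9.07
tcp_pos: [0.4958, -0.1893, 0.0549]
eef_rot: [179.9, 0.0, 120.0]
contact_force: [0.0, 0.3, -2.1]
gripper_width: 0.0159
gripper_force: 45.0
time_s: 10.07
tcp_pos: [0.4959, -0.1893, 0.1352]
eef_rot: [179.9, 0.0, 120.0]
contact_force: [-0.1, -0.3, -0.7]
gripper_width: 0.0156
gripper_force: 45.0
nominal centre [ 0.54757794 -0.27934165  0.13460694] rim z med 0.1337763620530653 0.13307973212874138 625 fit (array([ 0.54110666, -0.27152381,  0.05835995]), np.float64(0.004167503728694405)) circ in tool (array([-0.08544311, -0.00579599]), np.float64(0.014616428548305128))
fitting 16 [ 0.53255645 -0.27860746  0.15693938]
slopes deg [0.11724631 0.14267366]
```

Run:
```python
from h import *
from m1 import circ
for n in("top0.npz","scene0.npz","wrist1.npz"):
    c=load(n);P=cloud(c);X,Y,Z=P[...,0],P[...,1],P[...,2]
    near=(np.hypot(X-.56,Y-.167)<.06)
    m=near&(Z>.070)&(Z<.086)
    if m.sum()>10:
        uv=np.argwhere(m)[:,::-1];q=plane(c,uv,.0775)[:,:2]
        print(n,m.sum(),"z",np.median(Z[m]),"cent",q.mean(0),circ(cv2.convexHull(q.astype(np.float32)).reshape(-1,2)), circ(cv2.convexHull(q.astype(np.float32)).reshape(-1,2),.03))
    # green display
    f=c["frame"].astype(int);g=(f[...,1]>f[...,0]+40)&(f[...,1]>f[...,2]+25)&(abs(X-.46)<.15)&(Y>0)&(Y<.3)
    uv=np.argwhere(g)[:,::-1]
    if len(uv)>10:
        q=plane(c,uv,.045)[:,:2];(cx,cy),wh,a=cv2.minAreaRect(q.astype(np.float32));print(" green",g.sum(),cx,cy,wh,a,np.median(Z[g]))
    # housing block tops
    m=(Z>.04)&(Z<.062)&(X>.38)&(X<.75)&(Y>0)&(Y<.35)
    q=plane(c,np.argwhere(m)[:,::-1],.05)[:,:2];print(" house",m.sum(),cv2.minAreaRect(q.astype(np.float32)))
```

```text
top0.npz 279 z 0.07659981961255058 cent [0.55969879 0.17481711] (array([0.55992322, 0.17498825, 0.02922768]), np.float64(0.00047760323325153256)) (array([0.56020379, 0.17536535]), np.float64(0.0008736374035685975))
 green 227 0.42999106645584106 0.15250630676746368 (0.034840021282434464, 0.06817080825567245) 24.30713653564453 0.04602811906923576
 house 3543 ((0.5414299964904785, 0.16567055881023407), (0.2689085006713867, 0.18076670169830322), 25.138212203979492)
scene0.npz 134 z 0.07894169001650714 cent [0.56026786 0.17587351] (array([0.56101084, 0.17571372, 0.02974782]), np.float64(0.0010338825952579628)) (array([0.56100412, 0.17566765]), np.float64(0.0010406468157502131))
 green 86 0.4295293986797333 0.15747800469398499 (0.02553461492061615, 0.05960774049162865) 24.48657989501953 0.04797035454757398
 house 2307 ((0.5647690892219543, 0.1559445708990097), (0.3390588164329529, 0.2246403992176056), 24.323671340942383)
wrist1.npz 128 z 0.07754176469519414 cent [0.53572973 0.17150217] (array([0.55820303, 0.17266157, 0.02748779]), np.float64(0.002383091430183619)) (array([0.56091597, 0.17300177]), np.float64(0.0024224499804517304))
 green 1168 0.42957836389541626 0.15472251176834106 (0.034340184181928635, 0.06645331531763077) 24.98377227783203 0.046891571658672915
 house 11015 ((0.4953576922416687, 0.1384119689464569), (0.16843309998512268, 0.17520147562026978), 24.125770568847656)
```

Run:
```python
from h import *
from plant import r
rows(r,[.4209,.110,.130],205)
```

```text
shift [0.2965 0.085  0.0046] rotvec [ 2.0e-02  4.0e-02 -8.5e+01]
```

Scaled: 0.148 m is 0.4933, 0.132 m is 0.44.

```bash
echo '[{"d":[0.0067, 0.002, 0]}, {"d":[0.0233, 0.0067, 0]}, {"d":[0.05, 0.0143, 0]}, {"d":[0.0867, 0.025, 0]}, {"d":[0.13, 0.0373, 0]}, {"d":[0.1767, 0.0507, 0]}, {"d":[0.2267, 0.065, 0]}, {"d":[0.28, 0.08, 0]}, {"d":[0.3333, 0.0957, 0]}, {"d":[0.3867, 0.111, 0]}, {"d":[0.44, 0.126, 0]}, {"d":[0.4933, 0.1417, 0]}]' | python3 drive.py
echo '[{"d":[0.0533, 0.0153, 0]}, {"d":[0.1067, 0.0307, 0]}, {"d":[0.16, 0.046, 0]}, {"d":[0.2133, 0.0613, 0]}, {"d":[0.2667, 0.0767, 0]}, {"d":[0.32, 0.092, 0]}, {"d":[0.3667, 0.1053, 0]}, {"d":[0.4067, 0.1167, 0]}, {"d":[0.44, 0.1263, 0]}, {"d":[0.4667, 0.134, 0]}, {"d":[0.4833, 0.139, 0]}, {"d":[0.4933, 0.1417, 0]}]' | python3 drive.py
echo '[{"turn_vec":[0, 0, -0.0056]}, {"turn_vec":[0, 0, -0.0167]}, {"turn_vec":[0, 0, -0.0389]}, {"turn_vec":[0, 0, -0.0722]}, {"turn_vec":[0, 0, -0.1167]}, {"turn_vec":[0, 0, -0.1667]}, {"turn_vec":[0, 0, -0.2167]}, {"turn_vec":[0, 0, -0.2667]}, {"turn_vec":[0, 0, -0.3167]}, {"turn_vec":[0, 0, -0.3667]}, {"turn_vec":[0, 0, -0.4167]}, {"turn_vec":[0, 0, -0.4667]}]' | python3 drive.py
echo '[{"turn_vec":[0, 0, -0.05]}, {"turn_vec":[0, 0, -0.1]}, {"turn_vec":[0, 0, -0.15]}, {"turn_vec":[0, 0, -0.2]}, {"turn_vec":[0, 0, -0.25]}, {"turn_vec":[0, 0, -0.3]}, {"turn_vec":[0, 0, -0.35]}, {"turn_vec":[0, 0, -0.3944]}, {"turn_vec":[0, 0, -0.4333]}, {"turn_vec":[0, 0, -0.4611]}, {"turn_vec":[0, 0, -0.4778]}, {"turn_vec":[0, 0, -0.4778]}]' | python3 drive.py
python3 - <<'E'
from h import *
from plant import r
rows(r,[.4662,.1312,.130],205)
s=r.capture("scene");np.savez("s4.npz",**s)
cv2.imwrite("pics/s4.png",cv2.resize(s["frame"][90:240,130:330,::-1],(800,600),interpolation=cv2.INTER_CUBIC))
P=cloud(s)
st=r.get_state();o=st["tcp_pos"]+.104*np.array([.9063,.4226,0]);print(o,project(s,o))
E
```

```text
time_s: 11.12
tcp_pos: [0.4574, -0.0384, 0.1342]
eef_rot: [-180.0, -0.0, 120.0]
contact_force: [1.1, 0.2, -1.1]
gripper_width: 0.0154
gripper_force: 45.0
time_s: 12.12
tcp_pos: [0.4443, 0.0675, 0.1278]
eef_rot: [179.5, -4.4, 122.8]
contact_force: [0.8, -0.1, -2.3]
gripper_width: 0.0157
gripper_force: 45.0
time_s: 13.12
tcp_pos: [0.4442, 0.0671, 0.128]
eef_rot: [176.7, -2.9, 165.1]
contact_force: [0.1, -0.2, -1.9]
gripper_width: 0.0158
gripper_force: 45.0
time_s: 14.12
tcp_pos: [0.4442, 0.0671, 0.128]
eef_rot: [175.6, 0.1, -152.1]
contact_force: [0.3, -0.3, -1.8]
gripper_width: 0.0156
gripper_force: 45.0
shift [-0.0494  0.0464  0.0017] rotvec [4.43 0.   2.88]
[0.53846888 0.11102888 0.12796953] [[211.9393713  158.28954767]]
```

View pics/s4.png

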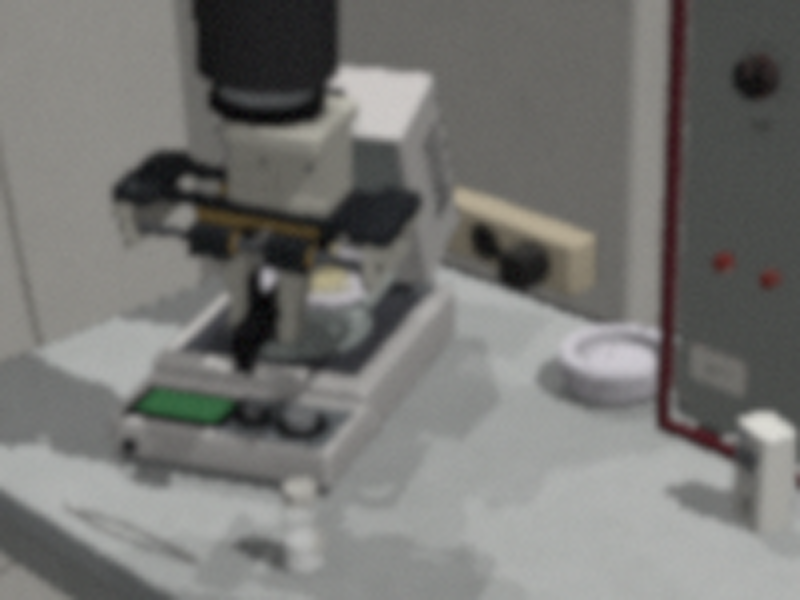

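The view shows the dish still on the fork above the front of the pan, with the fitting at crop (335,280). The hood stands open behind it. The tool has tilted about 4° because it met a joint limit, so I'll check the joints.

Run:
```python
from h import *
from plant import r
s=r.get_state();print(np.round(s["joints"],1))
rows(r,[.4662,.1312,.130],205)
P=cloud(load("s4.npz"));c=load("s4.npz")
# hood angle: roof/side pts from top0
P=cloud(load("top0.npz"));y=np.radians(25.2);S=np.array([.5605,.1752,.0775])
A=Ro.from_euler("z",y).as_matrix();q=(P-S)@A+[.020,0,.0775]
m=(q[...,2]>.12)&(abs(q[...,1])<.1)&(q[...,0]>-.05)&(q[...,0]<.3)
print(m.sum(),np.nanpercentile(q[m],[1,50,99],axis=0).round(3))
k=q[m&(abs(q[...,1])<.02)];k=k[np.argsort(k[:,0])];print(k[::6].round(3))
```

```text
[ 29.7   5.5 -31.3  -5.5 -53.  -88.6]
shift [-0.0493  0.0465  0.0017] rotvec [ 4.43 -0.    2.77]
5440 [[ 0.047 -0.099  0.132]
 [ 0.272 -0.05   0.345]
 [ 0.299  0.07   0.63 ]]
[[ 0.042 -0.018  0.238]
 [ 0.043  0.018  0.238]
 [ 0.044 -0.011  0.244]
 [ 0.045  0.01   0.241]
 [ 0.046  0.019  0.24 ]
 [ 0.047 -0.006  0.24 ]
 [ 0.048  0.009  0.239]
 [ 0.049  0.02   0.242]
 [ 0.05  -0.019  0.241]
 [ 0.052 -0.015  0.244]
 [ 0.053  0.015  0.244]
 [ 0.055  0.01   0.237]
 [ 0.059  0.008  0.227]
 [ 0.063 -0.015  0.214]
 [ 0.065  0.018  0.217]
 [ 0.066  0.012  0.216]
 [ 0.067 -0.007  0.213]
 [ 0.069 -0.017  0.215]
 [ 0.069  0.005  0.213]
 [ 0.07   0.002  0.22 ]
 [ 0.071 -0.003  0.217]
 [ 0.072  0.014  0.219]
 [ 0.074  0.002  0.215]
 [ 0.075  0.018  0.213]
 [ 0.076 -0.008  0.215]
 [ 0.077  0.003  0.218]
 [ 0.078  0.014  0.221]
 [ 0.08   0.002  0.218]
 [ 0.081 -0.01   0.217]
 [ 0.081  0.007  0.22 ]
 [ 0.082  0.016  0.219]
 [ 0.084 -0.003  0.218]
 [ 0.085 -0.007  0.219]
 [ 0.086 -0.019  0.218]
 [ 0.087  0.011  0.218]
 [ 0.088 -0.01   0.226]
 [ 0.089  0.003  0.22 ]
 [ 0.09  -0.001  0.222]
 [ 0.091  0.0
[... 223 characters left out ...]
27]
 [ 0.102  0.008  0.228]
 [ 0.103 -0.019  0.224]
 [ 0.104  0.013  0.228]
 [ 0.105 -0.006  0.228]
 [ 0.106 -0.001  0.232]
 [ 0.107 -0.007  0.229]
 [ 0.109 -0.013  0.226]
 [ 0.11  -0.014  0.23 ]
 [ 0.111  0.007  0.228]
 [ 0.112 -0.016  0.233]
 [ 0.113  0.016  0.225]
 [ 0.114  0.015  0.229]
 [ 0.115  0.019  0.233]
 [ 0.116 -0.004  0.237]
 [ 0.117 -0.005  0.23 ]
 [ 0.118 -0.009  0.232]
 [ 0.12   0.008  0.232]
 [ 0.121  0.004  0.234]
 [ 0.122  0.013  0.234]
 [ 0.123  0.001  0.232]
 [ 0.123  0.018  0.235]
 [ 0.125  0.014  0.235]
 [ 0.126  0.017  0.236]
 [ 0.127  0.019  0.235]
 [ 0.129  0.001  0.232]
 [ 0.14   0.003  0.202]
 [ 0.144  0.02   0.192]
 [ 0.161 -0.012  0.148]
 [ 0.3   -0.019  0.252]]
```

Run:
```python
from h import *
from plant import r
rows(r,[.4976,.0023,.132],250)
```

```text
shift [-0.0171 -0.0816 -0.0103] rotvec [  4.19   1.73 -42.21]
```

Careful with the scale: shifts go in shares of 30 cm and turns go in shares of 90 degrees. That gives: -0.0816 m is -0.272, -0.0795 m is -0.265, -42.2 degrees is -0.4689.

```bash
echo '[{"d":[-0.001, -0.0067, -0.001], "turn_vec":[0.0011, 0.0004, -0.0111]}, {"d":[-0.004, -0.02, -0.0033], "turn_vec":[0.0033, 0.0013, -0.0333]}, {"d":[-0.0087, -0.04, -0.005], "turn_vec":[0.0067, 0.0027, -0.0667]}, {"d":[-0.0143, -0.0667, -0.0083], "turn_vec":[0.0111, 0.0044, -0.1111]}, {"d":[-0.0203, -0.0967, -0.0133], "turn_vec":[0.0167, 0.0067, -0.1667]}, {"d":[-0.0267, -0.13, -0.0167], "turn_vec":[0.0222, 0.0089, -0.2222]}, {"d":[-0.0333, -0.1633, -0.02], "turn_vec":[0.0278, 0.0111, -0.2778]}, {"d":[-0.0407, -0.1933, -0.0243], "turn_vec":[0.0333, 0.0133, -0.3333]}, {"d":[-0.047, -0.2233, -0.0283], "turn_vec":[0.0389, 0.0156, -0.3889]}, {"d":[-0.052, -0.2483, -0.0313], "turn_vec":[0.0422, 0.0178, -0.4333]}, {"d":[-0.0553, -0.265, -0.0333], "turn_vec":[0.0456, 0.0189, -0.4556]}, {"d":[-0.057, -0.272, -0.0343], "turn_vec":[0.0466, 0.0192, -0.4689]}]' | python3 drive.py
echo '[{}, {}, {}]' | python3 drive.py
python3 - <<'E'
from h import *
from plant import r
rows(r,[.525,.0775,.128],250)
for n in("top","scene"):
    c=r.capture(n);np.savez(n+"5.npz",**c);P=cloud(c)
    st=r.get_state();o=st["tcp_pos"]+.104*np.array([.342,.94,0]);zt=st["tcp_pos"][2]-.008+.0065
    hs=cv2.cvtColor(c["frame"],cv2.COLOR_RGB2HSV)
    near=(np.hypot(P[...,0]-o[0],P[...,1]-o[1])<.065)
    m=near&(abs(P[...,2]-zt)<.01);f=near&(P[...,2]>zt+.012)&(P[...,2]<zt+.05)&(hs[...,1]>50)
    print(n,"o",o,m.sum(),P[m].mean(0),np.percentile(P[m],[1,99],axis=0).round(3).tolist(),"fit",f.sum(),np.percentile(P[f],[2,50,98],axis=0).round(3).tolist() if f.any() else 0)
    u,v=project(c,o)[0].astype(int);cr=c["frame"][v-38:v+38,u-50:u+50,::-1]
    cv2.imwrite(f"pics/{n}5.png",cv2.resize(cr,(600,456),interpolation=cv2.INTER_CUBIC));print(u,v)
E
```

```text
time_s: 15.17
tcp_pos: [0.498, 0.002, 0.1319]
eef_rot: [-180.0, -0.0, -109.9]
contact_force: [0.2, -0.9, -1.6]
gripper_width: 0.0157
gripper_force: 45.0
time_s: 15.42
tcp_pos: [0.4975, 0.0027, 0.1319]
eef_rot: [180.0, 0.0, -110.1]
contact_force: [-0.0, -0.3, -1.3]
gripper_width: 0.0157
gripper_force: 45.0
shift [-0.0797 -0.0002  0.0039] rotvec [ 0.01  0.01 -0.05]<stdin>:10: RuntimeWarning: Mean of empty slice.
  ret = um.true_divide(
Traceback (most recent call last):
IndexError: index -1 is out of bounds for axis 0 with size 0
```

```bash
cat > d2.py <<'E'
from h import *
from m1 import circ
from plant import r
c=r.capture("scene");np.savez("scene5.npz",**c);P=cloud(c)
st=r.get_state();R=Ro.from_euler("xyz",st["eef_rot"],degrees=True)
o=st["tcp_pos"]+R.apply([-.104,0,0]);zt=st["tcp_pos"][2]-.008+.0065
hs=cv2.cvtColor(c["frame"],cv2.COLOR_RGB2HSV)
near=(np.hypot(P[...,0]-o[0],P[...,1]-o[1])<.06)
m=near&(abs(P[...,2]-zt)<.012)
print("nom",o,"zt",zt,m.sum())
if m.sum():
    q=P[m];l=R.inv().apply(q-o);print("tool-frame extents",np.percentile(l,[1,50,99],axis=0).round(3).tolist())
    w=m&(hs[...,2]>np.percentile(hs[...,2][m],60))
    uv=np.argwhere(w)[:,::-1];q=plane(c,cv2.convexHull(uv.astype(np.float32)).reshape(-1,2),zt)[:,:2];print("bright",w.sum(),q.min(0),q.max(0),circ(q),circ(q,.047))
f=near&(P[...,2]>zt-.005)&(P[...,2]<zt+.05)&(hs[...,1]>50)
if f.any(): print("fitting",f.sum(),np.percentile(P[f],[2,50,98],axis=0).round(3).tolist())
u,v=project(c,o)[0].astype(int);print(u,v)
cv2.imwrite("pics/scene5.png",cv2.resize(c["frame"][v-38:v+38,u-50:u+50,::-1],(600,456),interpolation=cv2.INTER_CUBIC))
E
python3 d2.py
```

```text
nom [0.53320689 0.10048514 0.13199724] zt 0.13046700515079332 214
tool-frame extents [[-0.039, -0.04, -0.009], [0.014, 0.018, 0.001], [0.055, 0.049, 0.013]]
bright 78 [0.4882051  0.06548727] [0.53793367 0.13268838] (array([0.51408363, 0.10557843, 0.03212293]), np.float64(0.006969738906441659)) (array([0.49024259, 0.11480522]), np.float64(0.02094797689670129))
fitting 24 [[0.516, 0.085, 0.132], [0.521, 0.094, 0.137], [0.525, 0.1, 0.144]]
212 158
```

View pics/scene5.png

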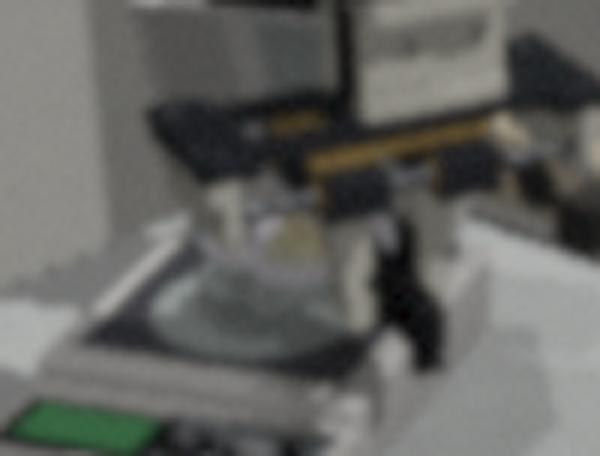

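The view is mostly blocked by the gripper, but the beige fitting at (300,240) is still in the dish above the pan. The fork geometry from the pickup gives the dish centre 104 mm ahead of the TCP. I'll move in and lower.

Scaled: -0.0797 m is -0.2657, -0.077 m is -0.2567.

```bash
echo '[{"d":[-0.0067, 0, 0]}, {"d":[-0.02, 0, 0]}, {"d":[-0.04, 0, 0]}, {"d":[-0.0667, 0, 0]}, {"d":[-0.0967, 0, 0]}, {"d":[-0.1267, 0, 0]}, {"d":[-0.1567, 0, 0]}, {"d":[-0.1867, 0, 0]}, {"d":[-0.2167, 0, 0]}, {"d":[-0.24, 0, 0]}, {"d":[-0.2567, 0, 0]}, {"d":[-0.2657, 0, 0]}]' | python3 drive.py
echo '[{"d":[0, 0, 0.01]}, {"d":[0, 0, 0.0267]}, {"d":[0, 0, 0.0467]}, {"d":[0, 0, 0.0667]}, {"d":[0, 0, 0.0867]}, {"d":[0, 0, 0.1033]}, {"d":[0, 0, 0.1133]}, {"d":[0, 0, 0.1167]}, {"d":[0, 0, 0.1167]}]' | python3 drive.py
python3 - <<'E'
from h import *
from plant import r
rows(r,[.525,.0775,.086],250)
E
python3 d2.py
```

```text
time_s: 16.52
tcp_pos: [0.5252, 0.0783, 0.1318]
eef_rot: [180.0, 0.0, -110.0]
contact_force: [0.2, 0.3, -2.1]
gripper_width: 0.0157
gripper_force: 45.0
time_s: 17.27
tcp_pos: [0.5248, 0.0774, 0.0966]
eef_rot: [180.0, -0.0, -110.0]
contact_force: [-0.6, 0.2, -1.7]
gripper_width: 0.0154
gripper_force: 45.0
shift [-0.0002 -0.0001  0.0106] rotvec [ 0.03 -0.02 -0.01]
nom [0.5606233  0.17524269 0.09692579] zt 0.09541793795706996 180
tool-frame extents [[-0.037, -0.039, -0.008], [0.014, 0.019, 0.002], [0.052, 0.049, 0.013]]
bright 65 [0.5116993  0.13861378] [0.56359869 0.20768841] (array([0.54244428, 0.1741258 , 0.0356136 ]), np.float64(0.006646296466408901)) (array([0.51829353, 0.18683519]), np.float64(0.017652761147433818))
fitting 15 [[0.541, 0.16, 0.098], [0.547, 0.168, 0.102], [0.552, 0.176, 0.107]]
204 159
```

Scaled: 0.0106 m is 0.0353, 0.01 m is 0.0333.

```bash
echo '[{"d":[0, 0, 0.0033]}, {"d":[0, 0, 0.0067]}, {"d":[0, 0, 0.01]}, {"d":[0, 0, 0.0133]}, {"d":[0, 0, 0.0167]}, {"d":[0, 0, 0.02]}, {"d":[0, 0, 0.0233]}, {"d":[0, 0, 0.0267]}, {"d":[0, 0, 0.03]}, {"d":[0, 0, 0.0333]}, {"d":[0, 0, 0.0353]}, {"d":[0, 0, 0.0353]}]' | python3 drive.py
echo '[{}, {}, {}]' | python3 drive.py
python3 - <<'E'
from h import *
from plant import r
f=[]
c=r.capture("scene");np.savez("s6.npz",**c)
P=cloud(c);q=np.hypot(P[...,0]-.5605,P[...,1]-.1752)<.055
for z in np.arange(.07,.14,.004): print(round(z,3),(q&(P[...,2]>=z)&(P[...,2]<z+.004)).sum(),end="; ")
E
```

```text
time_s: 18.32
tcp_pos: [0.5249, 0.0775, 0.0862]
eef_rot: [180.0, -0.0, -110.0]
contact_force: [-0.6, 0.5, -0.6]
gripper_width: 0.0161
gripper_force: 45.0
time_s: 18.57
tcp_pos: [0.525, 0.0776, 0.0864]
eef_rot: [-180.0, 0.0, -110.0]
contact_force: [-0.9, -0.2, -0.5]
gripper_width: 0.0158
gripper_force: 45.0
0.07 0; 0.074 1; 0.078 24; 0.082 37; 0.086 15; 0.09 70; 0.094 12; 0.098 8; 0.102 0; 0.106 0; 0.11 0; 0.114 0; 0.118 0; 0.122 0; 0.126 0; 0.13 0; 0.134 0; 0.138 0;
```

The load has come off and the rim is at 0.091 m, so the dish stands on the support. I'll withdraw the fork.

Scaled: 0.09 m is 0.3, 0.085 m is 0.2833.

```bash
echo '[{"d":[0.01, 0, 0]}, {"d":[0.0267, 0, 0]}, {"d":[0.05, 0, 0]}, {"d":[0.0767, 0, 0]}, {"d":[0.1067, 0, 0]}, {"d":[0.1367, 0, 0]}, {"d":[0.1667, 0, 0]}, {"d":[0.1967, 0, 0]}, {"d":[0.2267, 0, 0]}, {"d":[0.2567, 0, 0]}, {"d":[0.2833, 0, 0]}, {"d":[0.3, 0, 0]}]' | python3 drive.py
echo '[{"d":[0.0333, 0, 0]}, {"d":[0.0667, 0, 0]}, {"d":[0.0667, 0, -0.0333]}, {"d":[0.0667, 0, -0.0667]}, {"d":[0.0667, 0, -0.1]}, {"d":[0.0667, 0, -0.1]}]' | python3 drive.py
cat > d3.py <<'E'
from h import *
from m1 import circ
from plant import r
import sys
S=np.array([.5605,.1752]);zt=.091
for n in("scene","top"):
    c=r.capture(n);np.savez(n+"7.npz",**c);P=cloud(c);hs=cv2.cvtColor(c["frame"],cv2.COLOR_RGB2HSV)
    near=np.hypot(P[...,0]-S[0],P[...,1]-S[1])<.07
    m=near&(P[...,2]>.084)&(P[...,2]<.150)
    print(n,m.sum())
    if m.sum()<20: continue
    k=near&(abs(P[...,2]-zt)<.006)
    q=plane(c,cv2.convexHull(np.argwhere(k)[:,::-1].astype(np.float32)).reshape(-1,2),zt)[:,:2]
    print(" rim",k.sum(),"z",np.median(P[k][:,2]),circ(q),circ(q,.047))
    f=near&(P[...,2]>.11)&(P[...,2]<.13); print(" fitting",f.sum(),np.median(P[f],axis=0) if f.any() else 0, np.nanmax(P[near][:,2]))
E
python3 d3.py
```

```text
time_s: 19.62
tcp_pos: [0.4937, -0.0081, 0.0863]
eef_rot: [180.0, 0.0, -110.0]
contact_force: [-0.5, -0.4, -1.3]
gripper_width: 0.0158
gripper_force: 45.0
time_s: 20.12
tcp_pos: [0.4884, -0.026, 0.1182]
eef_rot: [-179.8, 0.1, -110.0]
contact_force: [1.1, -0.6, -0.6]
gripper_width: 0.0157
gripper_force: 45.0
scene 94
 rim 84 z 0.09206527103601664 (array([0.5549848 , 0.17779756, 0.04359472]), np.float64(0.003166636007509166)) (array([0.55852833, 0.17729705]), np.float64(0.004384978105114246))
 fitting 0 0 0.24670202510988742
top 415
 rim 332 z 0.090452504825426 (array([0.55926267, 0.17771892, 0.04663963]), np.float64(0.0011465626577864066)) (array([0.5589517 , 0.17757943]), np.float64(0.0013015296384785787))
 fitting 51 [0.56029827 0.16950174 0.1194829 ] 0.24658031284480675
```

The dish is within about 3 mm of the support centre and the fitting is inside it. Now I'll lay the handler back where it was.

Scaled: 74.6 degrees is 0.8289.

```bash
echo '[{"turn_vec":[0, 0, 0.0444]}, {"turn_vec":[0, 0, 0.1222]}, {"turn_vec":[0, 0, 0.2]}, {"turn_vec":[0, 0, 0.2778]}, {"turn_vec":[0, 0, 0.3556]}, {"turn_vec":[0, 0, 0.4333]}, {"turn_vec":[0, 0, 0.5111]}, {"turn_vec":[0, 0, 0.5889]}, {"turn_vec":[0, 0, 0.6667]}, {"turn_vec":[0, 0, 0.7444]}, {"turn_vec":[0, 0, 0.8111]}, {"turn_vec":[0, 0, 0.8289]}]' | python3 drive.py
echo '[{}, {}]' | python3 drive.py
python3 - <<'E'
from h import *
from plant import r
rows(r,[.4685,-.082,.0095],175.4)
E
```

```text
time_s: 21.22
tcp_pos: [0.4868, -0.0259, 0.1155]
eef_rot: [-180.0, -0.1, 175.0]
contact_force: [-0.3, -0.1, -0.4]
gripper_width: 0.0156
gripper_force: 45.0
time_s: 21.38
tcp_pos: [0.487, -0.0259, 0.1157]
eef_rot: [-180.0, -0.1, 175.5]
contact_force: [-0.5, -0.0, -0.9]
gripper_width: 0.016
gripper_force: 45.0
shift [ 0.0139 -0.0574  0.1063] rotvec [-0.   -0.05  0.08]
```

Scaled: 0.1075 m is 0.3583, 0.105 m is 0.35.

```bash
echo '[{"d":[0.0167, -0.0667, 0]}, {"d":[0.0333, -0.1333, 0]}, {"d":[0.0467, -0.19, 0.0333]}, {"d":[0.0467, -0.19, 0.1]}, {"d":[0.0467, -0.19, 0.1667]}, {"d":[0.0467, -0.19, 0.2333]}, {"d":[0.0467, -0.19, 0.2833]}, {"d":[0.0467, -0.19, 0.3167]}, {"d":[0.0467, -0.19, 0.3367]}, {"d":[0.0467, -0.19, 0.35]}, {"d":[0.0467, -0.19, 0.3583]}, {"d":[0.0467, -0.19, 0.3583]}]' | python3 drive.py
echo '[{}, {}, {}]' | python3 drive.py
```

```text
time_s: 22.38
tcp_pos: [0.4689, -0.0815, 0.0087]
eef_rot: [180.0, -0.0, 175.4]
contact_force: [-0.3, 0.5, -0.9]
gripper_width: 0.0156
gripper_force: 45.0
time_s: 22.63
tcp_pos: [0.4692, -0.0814, 0.0093]
eef_rot: [180.0, 0.1, 175.4]
contact_force: [-0.8, -0.1, -1.4]
gripper_width: 0.0157
gripper_force: 45.0
```

Scaled: 0.0014 m is 0.0047, 0.0007 m is 0.0023.

```bash
echo '[{"d":[0, 0, 0.0023]}, {"d":[0, 0, 0.0047]}, {"d":[0, 0, 0.0047]}, {"d":[0, 0, 0.0047]}]' | python3 drive.py
echo '[{}, {}, {}, {}, {}]' | python3 drive.py 0.05
echo '[{"d":[0, 0, -0.0167]}, {"d":[0, 0, -0.05]}, {"d":[0, 0, -0.1167]}, {"d":[0, 0, -0.2167]}, {"d":[0, 0, -0.3333]}, {"d":[0, 0, -0.45]}, {"d":[0, 0, -0.5667]}, {"d":[0, 0, -0.6833]}, {"d":[0, 0, -0.8]}, {"d":[0, 0, -0.9]}, {"d":[0, 0, -0.9667]}, {"d":[0, 0, -1]}]' | python3 drive.py
echo '[{}, {}]' | python3 drive.py 0 10
python3 - <<'E'
from h import *
from plant import r
c=r.capture("wrist");np.savez("w8.npz",**c)
cv2.imwrite("pics/w8.png",c["frame"][:,:,::-1])
y=np.radians(25.2);d=np.array([np.cos(y),np.sin(y)])
H=np.array([.5605,.1752])+.085*d
t=H-(.105-.0795)*d   # analyser x = 79.5 tool axis
print(H); rows(r,[*(H+(.085-.105)*d),.33],205.2)
P=cloud(c);m=(abs(P[...,0]-.5)<.15)&(abs(P[...,1]+.085)<.06);Z=P[...,2]
k=m&(Z>.030)&(Z<.042);print("bar",k.sum(),np.median(Z[k]),np.polyfit(P[k][:,0],Z[k],1))
E
```

```text
time_s: 22.97
tcp_pos: [0.4691, -0.0814, 0.0079]
eef_rot: [180.0, 0.0, 175.4]
contact_force: [-1.9, 0.5, 5.5]
gripper_width: 0.0161
gripper_force: 45.0
time_s: 23.38
tcp_pos: [0.4688, -0.0815, 0.0073]
eef_rot: [180.0, -0.0, 175.4]
contact_force: [0.3, 0.3, 0.3]
gripper_width: 0.0435
gripper_force: 0.0
time_s: 24.38
tcp_pos: [0.4695, -0.0817, 0.311]
eef_rot: [179.9, 0.3, 175.4]
contact_force: [0.1, -0.6, -0.1]
gripper_width: 0.05
gripper_force: 0.0
time_s: 24.55
tcp_pos: [0.4684, -0.0814, 0.3068]
eef_rot: [180.0, -0.0, 175.4]
contact_force: [-0.7, 0.3, 0.2]
gripper_width: 0.0415
gripper_force: 0.0
[0.6374103  0.21139124]
shift [-0.1279  0.2956 -0.0241] rotvec [  0.05  -0.1  -29.81]
bar 618 0.03597382560877194 [0.00479841 0.03355334]
```

View pics/w8.png

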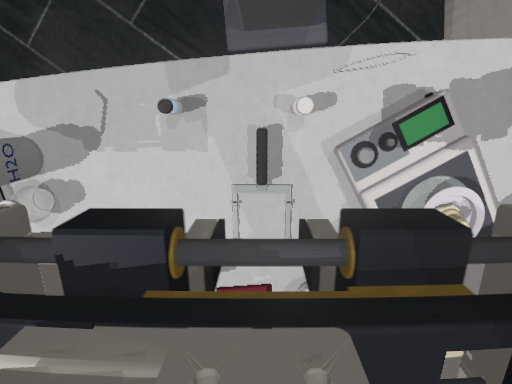

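The wrist view shows the handler lying flat, with its bar at (262,155). The dish with the fitting is in the middle of the pan at (453,215), and the start key is at (364,153). Now I'll move behind the lip.

Scaled: 0.294 m is 0.98, 0.23 m is 0.7667, -29.8 degrees is -0.3311.

```bash
echo '[{"d":[-0.0167, 0.04, -0.01], "turn_vec":[0, 0, -0.0111]}, {"d":[-0.05, 0.1167, -0.02], "turn_vec":[0, 0, -0.0333]}, {"d":[-0.09, 0.2067, -0.0333], "turn_vec":[0, 0, -0.0667]}, {"d":[-0.13, 0.3, -0.0467], "turn_vec":[0, 0, -0.1]}, {"d":[-0.17, 0.3933, -0.06], "turn_vec":[0, 0, -0.1333]}, {"d":[-0.21, 0.4867, -0.0733], "turn_vec":[0, 0, -0.1667]}, {"d":[-0.25, 0.58, -0.08], "turn_vec":[0, 0, -0.2]}, {"d":[-0.29, 0.6733, -0.08], "turn_vec":[0, 0, -0.2333]}, {"d":[-0.33, 0.7667, -0.08], "turn_vec":[0, 0, -0.2667]}, {"d":[-0.3733, 0.8667, -0.08], "turn_vec":[0, 0, -0.3]}, {"d":[-0.4067, 0.9467, -0.08], "turn_vec":[0, 0, -0.3222]}, {"d":[-0.42, 0.98, -0.08], "turn_vec":[0, 0, -0.3311]}]' | python3 drive.py 0 10
echo '[{}, {}]' | python3 drive.py
python3 - <<'E'
from h import *
from plant import r
y=np.radians(25.2);d=np.array([np.cos(y),np.sin(y)])
H=np.array([.5605,.1752])+.085*d
rows(r,[*(H+(.080-.105)*d),.232],205.2)
# lip & bezel geometry
from plant import r
A=Ro.from_euler("z",y).as_matrix();S=np.array([.5605,.1752,.0775])
for n in("top0.npz","w8.npz"):
    q=(cloud(load(n))-S)@A+[.020,0,.0775]
    if n[0]=="w":
        for rad in range(0,26,3):
            m=abs(np.hypot(q[...,0]+.110,q[...,1]+.058)-rad/1e3)<.0015;print(rad,m.sum(),np.median(q[m][:,2]).round(4) if m.any() else 0)
    else:
        m=(abs(q[...,1])<.03)&(q[...,2]>.19)&(q[...,2]<.26)&(q[...,0]<.07);print(n,m.sum(),np.percentile(q[m],[1,50,99],axis=0).round(3).tolist())
E
```

```text
time_s: 25.6
tcp_pos: [0.6186, 0.2047, 0.3281]
eef_rot: [-180.0, -0.2, -154.6]
contact_force: [-0.3, -0.9, -0.5]
gripper_width: 0.0003
gripper_force: 0.0
time_s: 25.77
tcp_pos: [0.6176, 0.202, 0.3294]
eef_rot: [-180.0, -0.2, -154.8]
contact_force: [-0.1, -1.0, 0.3]
gripper_width: 0.0006
gripper_force: 0.0
shift [0.0028 0.0001 0.0974] rotvec [-0.01 -0.19  0.03]
top0.npz 172 [[0.042, -0.029, 0.21], [0.052, 0.0, 0.239], [0.07, 0.03, 0.245]]
0 3 0.058
3 27 0.0572
6 57 0.0572
9 77 0.057
12 112 0.0505
15 127 0.0481
18 146 0.048
21 195 0.0452
24 272 0.0448
```

Scaled: 0.097 m is 0.3233, 0.095 m is 0.3167.

```bash
echo '[{"d":[0.0033, 0, 0.0333]}, {"d":[0.0067, 0, 0.1]}, {"d":[0.01, 0, 0.1667]}, {"d":[0.01, 0, 0.2167]}, {"d":[0.01, 0, 0.2567]}, {"d":[0.01, 0, 0.2867]}, {"d":[0.01, 0, 0.3067]}, {"d":[0.01, 0, 0.3167]}, {"d":[0.01, 0, 0.3233]}, {"d":[0.01, 0, 0.3233]}]' | python3 drive.py
cat > hp.py <<'E'
from h import *
from plant import r
y=np.radians(25.2);d=np.array([np.cos(y),np.sin(y)]);H=np.array([.5605,.1752])+.085*d
s=r.get_state();R=Ro.from_euler("xyz",s["eef_rot"],degrees=True)
print("analyser x",(s["tcp_pos"][:2]-H)@d+.105,"y",(s["tcp_pos"][:2]-H)@[-d[1],d[0]],"z",s["tcp_pos"][2],"F along analyser x",s["contact_force"][:2]@d)
E
python3 hp.py
python3 - <<'E'
import numpy as np
for th in np.arange(1.25,0.24,-.08):
    rr=.180 if th>1 else .184
    print(round(th,2),np.round([105-1e3*rr*np.cos(th)+14*np.sin(th)+9.5,58+1e3*rr*np.sin(th)+14*np.cos(th)],1))
E
```

```text
time_s: 26.6
tcp_pos: [0.6154, 0.2001, 0.2347]
eef_rot: [180.0, 0.0, -154.8]
contact_force: [0.8, -0.6, -0.5]
gripper_width: 0.0007
gripper_force: 0.0
analyser x 0.08029783844790014 y -0.0008444969928483785 z 0.23465152267166647 F along analyser x 0.5273813321805917
1.25 [ 71.  233.2]
1.17 [ 57.2 229.2]
1.09 [ 43.7 224.1]
1.01 [ 30.6 217.9]
0.93 [ 15.7 213.9]
0.85 [  3.6 205.5]
0.77 [ -7.8 196.1]
0.69 [-18.5 185.9]
0.61 [-28.3 174.9]
0.53 [-37.2 163.1]
0.45 [-45.1 150.6]
0.37 [-52.  137.6]
0.29 [-57.8 124. ]
```

Scaled: 0.0497 m is 0.1657, 0.0366 m is 0.122.

```bash
echo '[{"d":[0.0133, 0, 0.0033]}, {"d":[0.03, 0, 0.005]}, {"d":[0.0533, 0, 0.0117]}, {"d":[0.0767, 0, 0.0183]}, {"d":[0.1, 0, 0.0267]}, {"d":[0.122, 0, 0.035]}, {"d":[0.144, 0, 0.045]}, {"d":[0.1657, 0, 0.056]}, {"d":[0.1657, 0, 0.056]}]' | python3 drive.py
python3 hp.py
python3 - <<'E'
from h import *
from plant import r
c=r.capture("scene");np.savez("s9.npz",**c)
cv2.imwrite("pics/s9.png",cv2.resize(c["frame"][70:220,130:330,::-1],(800,600),interpolation=cv2.INTER_CUBIC))
E
```

```text
time_s: 27.35
tcp_pos: [0.5686, 0.1782, 0.217]
eef_rot: [180.0, -0.1, -154.8]
contact_force: [-0.1, -0.4, -1.0]
gripper_width: 0.0003
gripper_force: 0.0
analyser x 0.028609406028087606 y -0.0007681503150980657 z 0.2170496226154706 F along analyser x -0.229016588537094
```

View pics/s9.png

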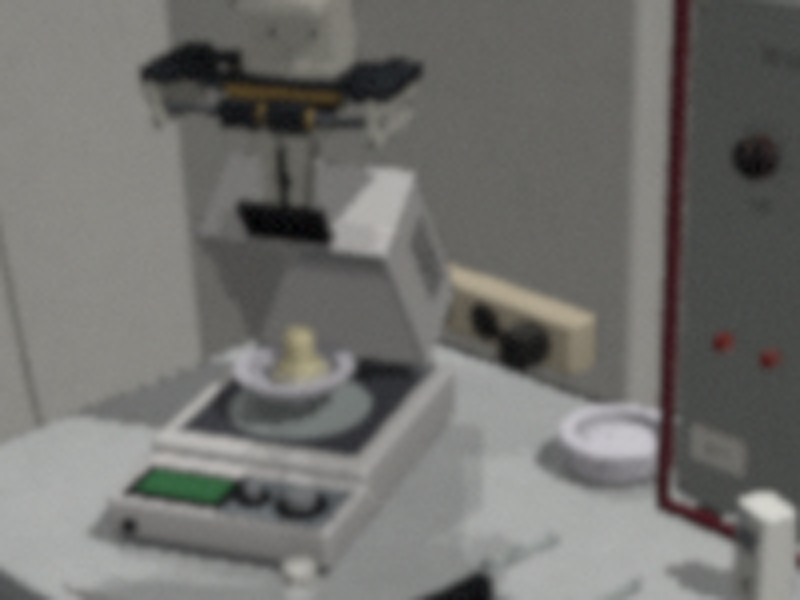

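The view shows the hood coming down to about 1.0 rad with the fingers behind the lip at (285,200). The dish and fitting are standing on the pan. I'll continue along the arc.

Scaled: 0.0678 m is 0.226, 0.0589 m is 0.1963.

```bash
echo '[{"d":[0.025, 0, 0.0067]}, {"d":[0.0497, 0, 0.015]}, {"d":[0.07, 0, 0.0277]}, {"d":[0.09, 0, 0.0413]}, {"d":[0.1093, 0, 0.0567]}, {"d":[0.128, 0, 0.0727]}, {"d":[0.146, 0, 0.0893]}, {"d":[0.1637, 0, 0.1067]}, {"d":[0.1803, 0, 0.1247]}, {"d":[0.1963, 0, 0.1433]}, {"d":[0.2117, 0, 0.1627]}, {"d":[0.226, 0, 0.1827]}]' | python3 drive.py
python3 hp.py
cat > hood.py <<'E'
from h import *
from plant import r
y=np.radians(25.2);A=Ro.from_euler("z",y).as_matrix();S=np.array([.5605,.1752,.0775])
c=r.capture("scene");q=(cloud(c)-S)@A+[.020,0,.0775]
# roof: points on hood side edge; roof plane h=82 mm from the hinge
m=(abs(q[...,1])<.075)&(q[...,0]>-.08)&(q[...,0]<.16)&(q[...,2]>.10)&(q[...,2]<.25)
x=(.105-q[m][:,0]);z=q[m][:,2]-.058
best=[]
for th in np.arange(0,1.3,.01):
    h=-x*np.sin(th)+z*np.cos(th);rr=x*np.cos(th)+z*np.sin(th)
    best.append(((abs(h-.082)<.003)&(rr<.16)).sum()+((abs(rr-.16)<.003)&(h<.082)&(h>0)).sum())
b=np.argsort(best)[::-1][:4];print("hood angle cand",[(round(i*.01,2),int(best[i])) for i in b],m.sum())
E
python3 hood.py
```

```text
time_s: 28.4
tcp_pos: [0.5085, 0.1498, 0.1622]
eef_rot: [180.0, -0.0, -154.8]
contact_force: [0.8, -0.1, -0.0]
gripper_width: 0.0008
gripper_force: 0.2
analyser x -0.03790072817814415 y -0.0008065253078753895 z 0.16222342856055028 F along analyser x 0.6671972092287638
hood angle cand [(np.float64(0.52), 607), (np.float64(0.51), 601), (np.float64(0.5), 592), (np.float64(0.53), 581)] 1443
```

Scaled: 0.032 m is 0.1067, 0.0255 m is 0.085.

```bash
echo '[{"d":[0.0133, 0, 0.02]}, {"d":[0.0263, 0, 0.0417]}, {"d":[0.0383, 0, 0.0633]}, {"d":[0.0493, 0, 0.085]}, {"d":[0.06, 0, 0.1067]}, {"d":[0.06, 0, 0.1067]}, {"d":[0.06, 0, 0.1067]}]' | python3 drive.py
python3 hp.py; python3 hood.py
```

```text
time_s: 29.03
tcp_pos: [0.4923, 0.1422, 0.1304]
eef_rot: [-180.0, -0.1, -154.8]
contact_force: [0.8, -0.0, -0.3]
gripper_width: 0.0004
gripper_force: 0.0
analyser x -0.05573172678445522 y -0.0008543351838043293 z 0.1304096005422812 F along analyser x 0.6815727834723214
hood angle cand [(np.float64(0.26), 711), (np.float64(0.25), 704), (np.float64(0.27), 698), (np.float64(0.28), 675)] 1626
```

Scaled: -0.057 m is -0.19, 0.054 m is 0.18.

```bash
echo '[{"d":[0.0133, 0, -0.04]}, {"d":[0.0333, 0, -0.1]}, {"d":[0.0667, -0.05, -0.1167]}, {"d":[0.1, -0.1, -0.1167]}, {"d":[0.1333, -0.15, -0.1167]}, {"d":[0.1667, -0.1833, -0.1]}, {"d":[0.18, -0.19, -0.0667]}, {"d":[0.18, -0.19, -0.0167]}, {"d":[0.18, -0.19, 0.0333]}, {"d":[0.18, -0.19, 0.0833]}, {"d":[0.18, -0.19, 0.1167]}, {"d":[0.18, -0.19, 0.1167]}]' | python3 drive.py
python3 hp.py; python3 hood.py; python3 -c "
from h import *
from plant import r
print(r.get_state()['joints'].round(1)); rows(r,[.4638,.0623,.07],205.2)"
```

```text
time_s: 30.08
tcp_pos: [0.4668, 0.0671, 0.0938]
eef_rot: [180.0, -0.2, -154.8]
contact_force: [-1.2, 0.1, 0.1]
gripper_width: 0.0001
gripper_force: 0.0
analyser x -0.1108215829767875 y -0.05786745471494067 z 0.09378048099396433 F along analyser x -1.0324690420119174
hood angle cand [(np.float64(0.01), 290), (np.float64(0.0), 286), (np.float64(0.02), 283), (np.float64(0.03), 267)] 346
[ 32.2   9.2 -34.3  -0.  -46.5 -97. ]
shift [ 0.0054 -0.0031  0.0249] rotvec [-0.01 -0.12 -0.02]
```

```bash
python3 - <<'E'
from h import *
for n in("wrist1.npz","w8.npz","scene0.npz"):
    c=load(n);P=cloud(c);m=(np.hypot(P[...,0]-.465,P[...,1]-.065)<.02)&(P[...,2]>.0535)&(P[...,2]<.06)
    q=plane(c,cv2.convexHull(np.argwhere(m)[:,::-1].astype(np.float32)).reshape(-1,2),.057)[:,:2]
    print(n,m.sum(),q.mean(0),(q.min(0)+q.max(0))/2,q.max(0)-q.min(0))
E
python3 hood.py
```

```text
wrist1.npz 243 [0.4674443  0.06606214] [0.46732663 0.06588513] [0.02312643 0.02342841]
w8.npz 207 [0.46661106 0.06649312] [0.4668793  0.06639695] [0.02155346 0.02278033]
scene0.npz 32 [0.46374968 0.06527668] [0.4654194  0.06638008] [0.02529099 0.02646582]
hood angle cand [(np.float64(0.02), 289), (np.float64(0.01), 287), (np.float64(0.0), 283), (np.float64(0.03), 269)] 345
```

Scaled: 0.034 m is 0.1133, 0.032 m is 0.1067.

```bash
echo '[{"d":[0, 0, 0.0333]}, {"d":[0, 0, 0.0667]}, {"d":[0, 0, 0.0933]}, {"d":[0, 0, 0.1067]}, {"d":[0, 0, 0.1133]}, {"d":[0, 0, 0.1133]}]' | python3 drive.py
echo '[{"d":[0, 0, 0.005]}, {"d":[0, 0, 0.01]}, {"d":[0, 0, 0.015]}, {"d":[0, 0, 0.02]}, {"d":[0, 0, 0.0233]}, {"d":[0, 0, 0.025]}, {"d":[0, 0, 0.025]}, {"d":[0, 0, 0.025]}]' | python3 drive.py
```

```text
time_s: 30.68
tcp_pos: [0.4681, 0.0679, 0.0618]
eef_rot: [180.0, -0.0, -154.8]
contact_force: [0.3, -0.4, -0.2]
gripper_width: 0.0004
gripper_force: 0.0
time_s: 31.35
tcp_pos: [0.4683, 0.068, 0.0545]
eef_rot: [180.0, 0.0, -154.8]
contact_force: [-0.6, -0.1, 3.0]
gripper_width: 0.0005
gripper_force: 1.5
```

Scaled: 0.0035 m is 0.0117, 0.003 m is 0.01.

```bash
echo '[{"d":[0, 0, 0.0033]}, {"d":[0, 0, 0.0067]}, {"d":[0, 0, 0.01]}, {"d":[0, 0, 0.0117]}, {"d":[0, 0, 0.0117]}, {"d":[0, 0, 0.0117]}, {"d":[0, 0, 0.0117]}]' | python3 drive.py
```

```text
time_s: 31.93
tcp_pos: [0.4684, 0.068, 0.052]
eef_rot: [-180.0, 0.1, -154.8]
contact_force: [-5.5, -0.1, 18.3]
gripper_width: 0.0005
gripper_force: 9.3
```

Key bottomed out: 18 N against the 4.5 N spring. I'll release it and retreat.

Scaled: -0.17 m is -0.5667, -0.16 m is -0.5333.

```bash
echo '[{"d":[0, 0, -0.0067]}, {"d":[0, 0, -0.02]}, {"d":[0, 0, -0.04]}, {"d":[0, 0, -0.0833]}, {"d":[0, 0, -0.15]}, {"d":[0, 0, -0.2333]}, {"d":[0, 0, -0.3333]}, {"d":[0, 0, -0.4333]}, {"d":[0, -0.0333, -0.5333]}, {"d":[0, -0.0667, -0.5667]}, {"d":[0, -0.0667, -0.5667]}, {"d":[0, -0.0667, -0.5667]}]' | python3 drive.py
echo '[{}, {}, {}, {}]' | python3 drive.py
python3 hood.py
python3 - <<'E'
from h import *
from plant import r
c=r.capture("wrist");P=cloud(c)
for n,p,R in(("key",(.4668,.0664),.009),("stop",(.4508,.1008),.004),("bar",(.461,-.0815),.006)):
    m=np.hypot(P[...,0]-p[0],P[...,1]-p[1])<R;print(n,m.sum(),np.nanmedian(P[m][:,2]) if m.any() else 0)
E
```

```text
time_s: 32.93
tcp_pos: [0.4763, 0.0495, 0.2208]
eef_rot: [180.0, 0.0, -154.9]
contact_force: [-0.6, -0.3, -0.8]
gripper_width: 0.0003
gripper_force: 0.0
time_s: 33.27
tcp_pos: [0.4762, 0.0498, 0.22]
eef_rot: [180.0, -0.1, -154.8]
contact_force: [0.9, -1.0, 0.2]
gripper_width: 0.0008
gripper_force: 0.0
hood angle cand [(np.float64(0.01), 1343), (np.float64(0.02), 1320), (np.float64(0.0), 1285), (np.float64(0.03), 1159)] 1464
key 200 0.05735686963856937
stop 43 0.05732580946717741
bar 82 0.036251823656125615
```

Hood shut, both keys up, handler flat on the bench and the arm clear, so I'm handing in.

```bash
python3 -c "
from plant import r
print(r.close_job())"
```

```text
the job is handed in; nothing more can be done
None
```

The job is handed in at about 33 s, with no verdict returned: the dish with its fitting sits about 3 mm from the pan support's centre (measured before the hood closed), the handler lies flat on the bench, the hood is shut, and the start key was pressed fully down and is back up.

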